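# Tidy the carving table

## Robot

A 6-joint arm with a two-finger parallel gripper is mounted at the origin on the work surface. World frame = base frame: x ahead of the robot, y to its left, z up, the work surface at z = 0. Lengths are in mm, angles in rad, forces in N, time in s.
With the tool pointing down it reaches from about 350 to 975 mm from the base axis. Payload 7.1 kg.
Tool frame: the origin (TCP) lies at the very end of the fingers, on their centre line; the grasp point (between the pads) lies 19 mm behind it; y points along the fingers, x is the direction in which the jaws open and shut, and the axes are right-handed (so a half turn about y gives the same grasp; the last joint's range is limited). The gripper opens to 88 mm and grips with 3 to 60 N. Pads are 20 mm wide; open, the fingers measure 115 mm over their backs; the gripper's body (75 mm by 178 mm) begins 61 mm behind the grasp point.
Start: joints at [1.146, 0.423, 1.63, -0, 1.089, -0.019], TCP at [246.689, 574.238, 222.675] pointing down, gripper open.
Joint ranges: [-3, 3], [-0.9, 2.11], [0.09, 2.58], [-1.31, 4.45], [0.11, 2.69], [-2.54, 2.54]. Speed limits (rad/s): [2.39, 2.39, 3.01, 3.14, 3.14, 3.14].

## Interface

Orientations are given as a rotation vector (axis times angle).
In Python, from workcell import ctrl gives the robot as it stands. The module is installed in compiled form; this text tells all that it offers.
- The arm moves only by the tool jog_arm, never from a script. Its argument "steps" is a list of rows, each an object with "turn": the turn, a rotation vector about the world's x, y, z scaled (see below), a list of three; "dp": the shift along the world's x, y, z scaled (see below), a list of three; "claw": the opening, from 0 (shut) to 1 (fully open). In form: [{"turn": [wx, wy, wz], "dp": [x, y, z], "claw": claw}, ...]. A call has 1 to 12 rows; each row is the pose to reach, as a shift and turn from the pose measured when the call began, turning the shorter way round; what a row does not reach only later rows make up. The controller multiplies each number of a shift by 80 mm and each number of a turn by pi rad. A row lasts 1/12 s, in which the tool goes at most 41.7 mm and 7.16 degrees, less where a joint would pass 70% of its speed; a pose out of reach is approached as far as the arm can. A call with a number of a shift or a turn outside -1 to 1 is refused whole. A call with a gripper value outside its range is refused whole. The fingers move at their own pace and stop on an object; the grip force is fixed at half the most. Time passes only in rows, so rows that repeat a pose let the fingers close. It gives the time, the measured TCP pose, the force and the opening at its end, in the units of the state.
- ctrl.get_obs(): the state, without advancing time (a new reading comes with each control period).
- ctrl.get_image(name): name is "scene" or "top" or "wrist"; returns a dict with "img" (384x512x3 uint8, red, green, blue), "range_z" (384x512 float32, mm along the optical axis (not along the pixel's ray), 0 where there is no reading), "fovy" (degrees; the focal length in pixels is half the picture's height over the tangent of half this angle, whatever the lens; pixels are square), "cx", "cy" (the principal point, pixels), "camera_from_world" (4x4, takes a point from world to camera coordinates); the wrist camera has in their place "hand_eye" (4x4, takes a point from camera to tool coordinates, whose origin is the TCP and whose axes are the tool frame's). Camera axes: x right, y down, z forward; pixel columns grow to the right and rows downward; lengths in mm; the calibration is good to about 2 mm. A picture is of the moment at which its call begins: read the wrist's pose just before it.
- ctrl.close_job(): hands the job in, once; it reports no verdict.
The state is a dict: "t": time; "qpos": joint angles; "qvel": joint speeds; "joint_torque": joint torques, N m; "ee_pos": TCP position; "orientation": TCP orientation; "ft_force": force on the tool from outside, world axes, zero at the start; "moment": the same for the moment, N m; "width": finger opening in mm.
Only numpy, scipy, OpenCV 4.12 (cv2) and the standard library are available. Lean on these libraries where they do the work, as an engineer would, in place of code of your own. Each camera call takes 0.05 s, during which the arm holds its last target.

## Task

The carving evening is over: sort the five things left on the table. Stand the horse and the bear in the partitioned wooden animal tray, one in each bay; stand the two paint pots upright in the grey plastic pot carrier, one in each bay; and lay the chisel flat in the white tool tray. Do not shift or tip the mug.

Things in the scene. Friction and masses are not known exactly. Their poses are not given: they have to be found in the camera images.
- horse: Sawn pale-wood horse standing on its feet: flat, 26 mm thick (y), 109 mm long, 99 mm high. Origin mid-thickness at sole level; x to the head, z up. Trunk x = -37 to +20 mm at heights 32 to 60 mm: grip it across y, e.g. at x = -8 mm. Neck and head rise at x = 15 to 62 mm; feet span x = -36 to +28 mm. About 70 g.
- bear: Sawn pale-wood bear, squat, standing on its feet: flat, 28 mm thick (y), 107 mm long, 63 mm high. Origin mid-thickness at sole level; x to the head, z up. Trunk x = -42 to +34 mm at heights 22 to 58 mm: grip it across y, e.g. at x = -4 mm. Feet span x = -38 to +30 mm. About 80 g.
- slim_pot: Slim closed paint pot, white plastic with a black cap, upright: a cylinder 30 mm across and 72 mm high, the cap the top 14 mm. Origin at the centre of its underside, z up. About 60 g.
- stout_pot: Stout closed paint pot, white plastic with a black cap, upright: a cylinder 40 mm across and 56 mm high, the cap the top 14 mm. Origin at the centre of its underside, z up. About 60 g.
- chisel: Palm chisel lying on the table, 120 mm long (x): dark wooden flat-faced handle from x = -60 to +15 mm, 20 mm wide (y), 22 mm high, then a steel blade 12 mm wide to x = +60 mm at 11 mm height. Origin at mid-length, level with the handle's underside, z up. Grip the handle across y near x = -12 mm. About 70 g.
- animal_tray: Fixed wooden tray for animals, outside 120 mm (x) by 130 mm (y), 22 mm high, walls and floor 5 mm thick. A rim-high partition along x at y = 0 makes two oblong bays, each 110 mm (x) by 57 mm (y) inside, with centres at y = +31 and -31 mm. Origin at the centre of its underside; the bay floor is at z = 5 mm.
- pot_tray: Fixed grey plastic carrier for paint pots, outside 80 mm (x) by 145 mm (y), 22 mm high, walls and floor 5 mm thick. A rim-high partition along x at y = 0 makes two nearly square bays, each 70 mm (x) by 65 mm (y) inside, with centres at y = +35 and -35 mm. Origin at the centre of its underside; the bay floor is at z = 5 mm.
- tool_tray: Fixed white plastic tool tray without partition, outside 110 mm (x) by 170 mm (y), 22 mm high, walls and floor 5 mm thick, so 100 by 160 mm inside; its long side is y. Origin at the centre of its underside; the floor is at z = 5 mm.
- mug: Blue ceramic mug, a bystander standing on the table near the trays: 72 mm across at the rim, 85 mm high, with a handle at its +y side. Origin at the centre of its underside. It stays where it is.
There are look-alikes about, which are no part of the job. What is shaped like the bear but pink or purple is not meant.

How it is judged:
By the outcome, as a careful person would: the job done as asked, in the order asked, and still so for the second after the job is handed in, with the robot touching nothing.
It also fails if it takes over 131 s, if anything falls off the work surface, if the arm or the gripper's body presses on something with over 40 N, if the wrist force passes 120 N, or if a joint passes its speed limit or range.

## Working session

There is one attempt and no reset: what is moved stays moved. The work goes in short steps, Python scripts to look and compute and a tool call to move; the robot and the scene stay as the last step left them, time stands still between calls to the robot, and variables do not carry over. Pictures are saved under pics/ and viewed, and the job is handed in when it is done.

Besides the shell and the picture viewer there is one more tool, called after "Emit:" as name([rows], argument=value, ...), one row to a line, values as JSON. jog_arm: Moves the arm, as the interface text tells. Its arguments: {"type":"object","properties":{"steps":{"type":"array","items":{"type":"object","properties":{"turn":{"type":"array","items":{"type":"number"}},"dp":{"type":"array","items":{"type":"number"}},"claw":{"type":"number"}}}}},"required":["steps"]}

```bash
mkdir -p pics
cat > h.py <<'E'
import numpy as np, cv2
from workcell import ctrl
from scipy.spatial.transform import Rotation as R
def cam(name):
    o=ctrl.get_obs(); d=ctrl.get_image(name); d['o']=o
    H,W=d['img'].shape[:2]; d['f']=H/2/np.tan(np.radians(d['fovy'])/2)
    if name=='wrist':
        T=np.eye(4);T[:3,:3]=R.from_rotvec(o['orientation']).as_matrix();T[:3,3]=o['ee_pos']
        d['wc']=T@np.array(d['hand_eye'])
    else: d['wc']=np.linalg.inv(np.array(d['camera_from_world']))
    return d
def ray(d,u,v,z):
    r=d['wc'][:3,:3]@np.array([(u-d['cx'])/d['f'],(v-d['cy'])/d['f'],1]); o=d['wc'][:3,3]
    return o+r*(z-o[2])/r[2]
def cloud(d):
    H,W=d['img'].shape[:2]; u,v=np.meshgrid(np.arange(W),np.arange(H)); z=d['range_z']
    p=np.stack([(u-d['cx'])/d['f']*z,(v-d['cy'])/d['f']*z,z],-1)
    w=p@d['wc'][:3,:3].T+d['wc'][:3,3]; w[z==0]=np.nan
    return w
def save(d,fn,s=1.5,crop=None):
    im=d['img'][...,::-1]
    if crop: a,b,c,e=crop; im=im[b:e,a:c]
    cv2.imwrite('pics/'+fn,cv2.resize(im,None,fx=s,fy=s,interpolation=cv2.INTER_CUBIC))
E
python3 - <<'E'
from h import *
print(ctrl.get_obs())
for n in ['scene','top','wrist']:
    d=cam(n); save(d,n+'0.png'); print(n,d['fovy'],d['cx'],d['cy'],d['wc'].round(3).tolist())
    np.savez(n+'0.npz',img=d['img'],range_z=d['range_z'],wc=d['wc'],f=d['f'],cx=d['cx'],cy=d['cy'])
E
```

```text
{'t': 0.0, 'qpos': array([ 1.14600307e+00,  4.23847427e-01,  1.63070969e+00,  5.06100310e-05,
        1.08859688e+00, -1.89969252e-02]), 'qvel': array([-0.00043644,  0.00033504, -0.00136382,  0.00135339, -0.00097193,
        0.00072051]), 'joint_torque': array([ 1.03846836e-03, -5.44623005e+01, -2.73668218e+01,  6.43786462e-02,
        2.27232941e-02, -1.13815031e-04]), 'ee_pos': array([246.44562355, 573.73888659, 221.88985293]), 'orientation': array([-1.37510209, -0.90428431,  0.90649616]), 'ft_force': array([-0.00454591,  0.62672417,  0.30490579]), 'moment': array([-0.01780411, -0.0019493 ,  0.0071266 ]), 'width': 88.05258776644895}
scene 42.31742807049833 254.53552610901858 187.55913703406537 [[0.686, 0.627, -0.369, 908.827], [0.728, -0.598, 0.336, -472.496], [-0.01, -0.499, -0.867, 1067.807], [0.0, 0.0, 0.0, 1.0]]
top 49.17883377927553 249.00756725099777 185.12882622069847 [[-0.02, -0.994, 0.104, 373.33], [-1.0, 0.019, -0.009, -79.843], [0.007, -0.104, -0.995, 1151.748], [0.0, 0.0, 0.0, 1.0]]
wrist 58.76548904325063 255.2467945040113 187.69100547380023 [[0.394, 0.878, 0.271, 171.657], [0.919, -0.376, -0.117, 605.809], [-0.001, 0.295, -0.955, 384.448], [0.0, 0.0, 0.0, 1.0]]
```

View pics/top0.png

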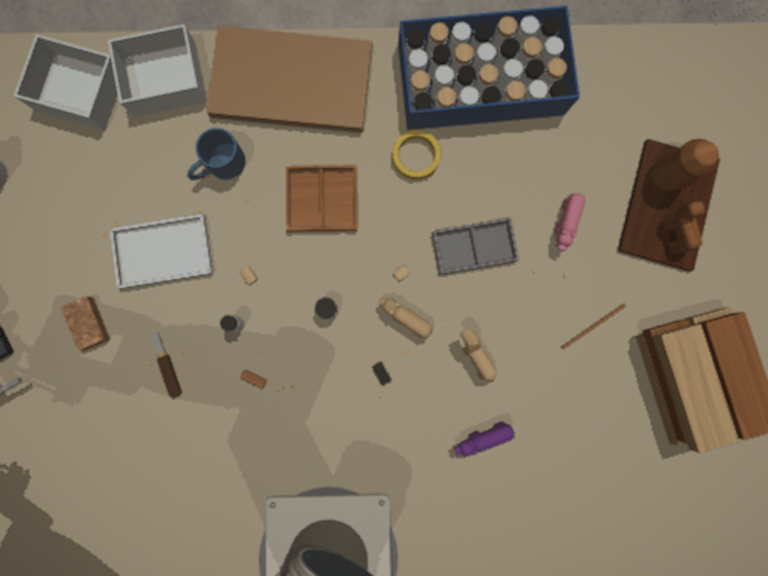

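View pics/scene0.png

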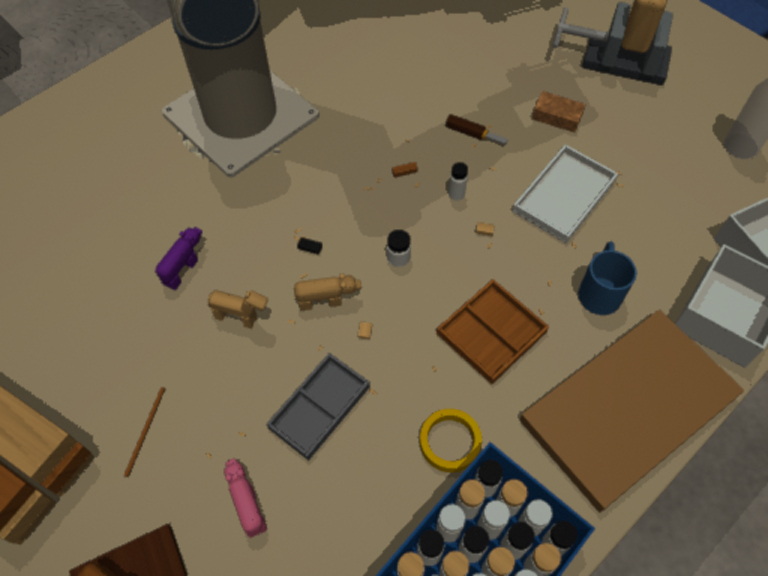

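View pics/wrist0.png

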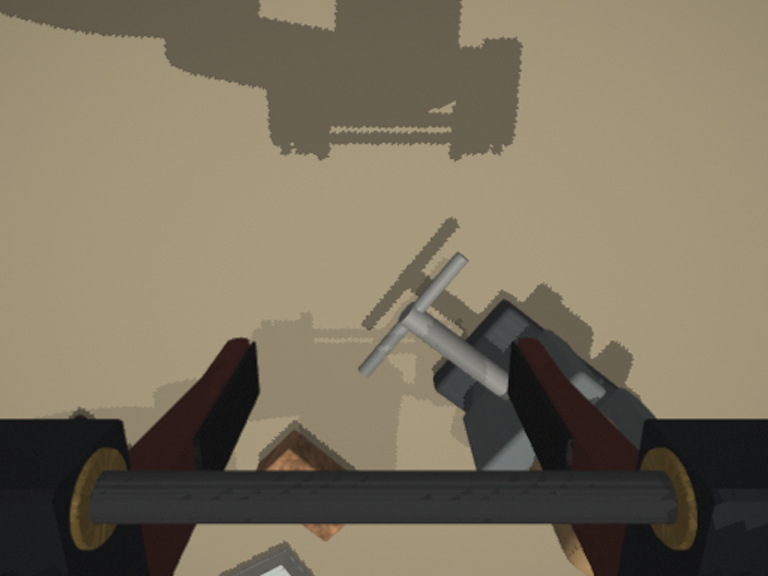

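The top view (shown at 1.5×) shows these, in displayed pixels:
- Animal tray (322,198), pot carrier (475,246), tool tray (162,251) and mug (217,152).
- Chisel (168,370), slim pot (230,323) and stout pot (325,308).
- Pale animals at (405,317) and (478,355).
- Look-alikes: pink (570,222) and purple (485,440).

The scene view suggests the horse is (238,305) and the bear is (327,290). I'll confirm with crops and measure the point clouds.

Run:
```python
from h import *
def load(n):
    z=np.load(n+'0.npz'); return {k:(z[k] if z[k].ndim else float(z[k])) for k in z}
t=load('top'); s=load('scene')
a=cv2.resize(t['img'][185:270,240:345][...,::-1],None,fx=3.8,fy=3.8,interpolation=cv2.INTER_CUBIC)
b=cv2.resize(s['img'][170:225,130:250][...,::-1],None,fx=3.3,fy=3.3,interpolation=cv2.INTER_CUBIC)
H=max(a.shape[0],b.shape[0]); c=np.zeros((H,a.shape[1]+b.shape[1],3),np.uint8)
c[:a.shape[0],:a.shape[1]]=a; c[:b.shape[0],a.shape[1]:]=b; cv2.imwrite('pics/crop1.png',c)
for n,d in (('top',t),('scene',s)):
    w=cloud(d); print(n,'table z',np.nanmedian(w[...,2]))
    m=((w[...,2]>5)&(w[...,0]<900)).astype(np.uint8)
    k,l,st,ce=cv2.connectedComponentsWithStats(m)
    for i in range(1,k):
        if st[i,4]<40: continue
        p=w[l==i]; z=p[:,2]; (c,sz,an)=cv2.minAreaRect(p[:,:2].astype(np.float32))
        print(i,'px',ce[i].round()*1.5,'n',st[i,4],'c',np.round(c),'sz',np.round(sz),'ang',round(an,1),'zmax',np.percentile(z,98).round(1),'rgb',d['img'][l==i].mean(0).round())
```

```text
top table z 0.17490346206454888
1 px [489.  84.] n 5593 c [ 845. -304.] sz [130. 302.] ang 3.7 zmax 90.0 rgb [87. 84. 81.]
2 px [106.5  93. ] n 2352 c [840. 380.] sz [120. 326.] ang 0.0 zmax 71.5 rgb [98. 97. 91.]
3 px [291.  93.] n 4529 c [847.  59.] sz [294. 133.] ang 84.0 zmax 33.7 rgb [128. 103.  75.]
138 px [217.5 156. ] n 805 c [705. 185.] sz [73. 97.] ang 67.0 zmax 86.5 rgb [52. 58. 64.]
147 px [417.  154.5] n 441 c [ 720. -174.] sz [88. 89.] ang 74.5 zmax 27.3 rgb [144. 124.  60.]
159 px [670.5 202.5] n 4202 c [ 617. -643.] sz [148. 223.] ang 72.4 zmax 156.4 rgb [72. 48. 33.]
180 px [  3.  172.5] n 66 c [699. 591.] sz [50. 14.] ang 1.3 zmax 26.8 rgb [85. 81. 73.]
190 px [321. 198.] n 1005 c [641.   3.] sz [121. 136.] ang 0.2 zmax 24.4 rgb [119.  84.  57.]
226 px [570.  220.5] n 468 c [ 582. -443.] sz [ 29. 105.] ang 70.6 zmax 61.2 rgb [144.  94. 102.]
262 px [160.5 252. ] n 1331 c [547. 298.] sz [111. 177.] ang 8.3 zmax 24.6 rgb [154. 155. 150.]
270 px [474. 246.] n 789 c [ 546. -278.] sz [ 82. 146.] ang 9.4 zmax 24.7 rgb [97. 94. 91.]
361 px [402. 273.] n 66 c [ 501. -141.] 
[... 2940 characters left out ...]
zmax 95.1 rgb [111.  86.  50.]
301 px [364.5 330. ] n 78 c [ 502. -143.] sz [19. 25.] ang 37.6 zmax 12.9 rgb [147. 114.  67.]
374 px [318. 405.] n 965 c [ 545. -277.] sz [ 88. 147.] ang 8.5 zmax 23.9 rgb [63. 63. 62.]
401 px [ 37.5 444. ] n 2377 c [ 331. -614.] sz [140.  70.] ang 14.3 zmax 107.3 rgb [110.  82.  45.]
435 px [475.5 510. ] n 5958 c [ 817. -218.] sz [212. 264.] ang 30.0 zmax 89.5 rgb [82. 77. 59.]
477 px [ 19.5 505.5] n 1197 c [ 366. -686.] sz [109.  70.] ang 14.4 zmax 106.6 rgb [76. 52. 25.]
478 px [243. 498.] n 732 c [ 584. -444.] sz [ 28. 106.] ang 70.8 zmax 61.1 rgb [133.  66.  82.]
490 px [138. 558.] n 1515 c [ 533. -605.] sz [156.  69.] ang 52.5 zmax 78.6 rgb [53. 29. 13.]
```

View pics/crop1.png

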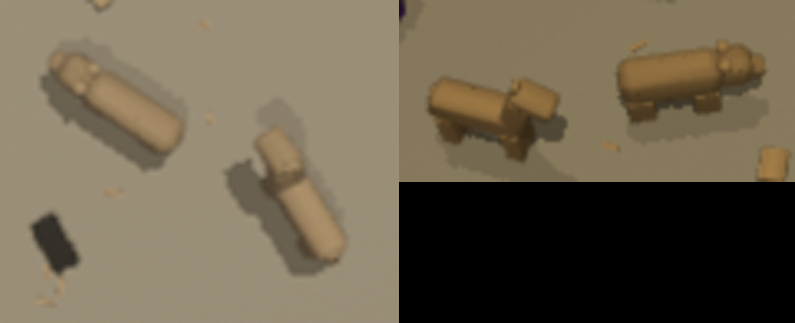

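The crop confirms it. The pale animal on the right in the top view (native about (319,237), 97 mm tall, raised neck) is the horse. The one on the left (about (271,212), 61 mm tall) is the bear. The pink and purple ones are ruled out. Next I'll get exact axes and the tray details.

Run:
```python
from h import *
def load(n):
    z=np.load(n+'0.npz'); return {k:(z[k] if z[k].ndim else float(z[k])) for k in z}
C={'horse':((350,-269.5),30,(-8,)),'bear':((420,-145.5),55,()),'chisel':((344,285.5),20,())}
for n in('top','scene'):
    d=load(n); w=cloud(d).reshape(-1,3)
    for o,(c,a,_) in C.items():
        zmin=5
        q=w[(np.hypot(w[:,0]-c[0],w[:,1]-c[1])<75)&(w[:,2]>zmin)]
        # refine axis w/ PCA of upper trunk/handle
        (cc,sz,an)=cv2.minAreaRect(q[:,:2].astype(np.float32))
        if sz[0]<sz[1]: an-=90
        e=np.array([np.cos(np.radians(an)),np.sin(np.radians(an))])
        s=(q[:,:2]-cc)@e; t=(q[:,:2]-cc)@[-e[1],e[0]]
        print(n,o,np.round(cc,1),round(an,1),'s',s.min().round(),s.max().round())
        for b in range(-60,61,10):
            k=(s>=b)&(s<b+10)
            if k.sum()>2: print('  ',b,k.sum(),'zmax',q[k,2].max().round(),'t',t[k].min().round(),t[k].max().round())
    for o,c in {'animal':(641,3),'pot':(545,-277),'tool':(547,296),'mug':(710,187)}.items():
        q=w[(np.hypot(w[:,0]-c[0],w[:,1]-c[1])<110)&(w[:,2]>(17 if o!='mug' else 75))&(w[:,2]<(30 if o!='mug' else 95))&(w[:,0]<770)]
        if o=='animal': q=q[(abs(q[:,0]-641)<75)&(abs(q[:,1])<90)]
        print(n,o,cv2.minAreaRect(q[:,:2].astype(np.float32)))
o=ctrl.get_obs(); print(R.from_rotvec(o['orientation']).as_matrix().round(3))
```

```text
top horse [ 355.7 -269.5] 52.0 s -70.0 70.0
   -50 25 zmax 61.0 t 10.0 42.0
   -40 50 zmax 63.0 t -42.0 33.0
   -30 48 zmax 64.0 t -1.0 30.0
   -20 47 zmax 63.0 t -29.0 28.0
   -10 48 zmax 64.0 t -21.0 27.0
   0 37 zmax 74.0 t -10.0 17.0
   10 50 zmax 100.0 t -13.0 14.0
   20 50 zmax 101.0 t -17.0 31.0
   30 39 zmax 92.0 t -21.0 42.0
   40 20 zmax 88.0 t -22.0 31.0
top bear [ 413.1 -149.6] -37.2 s -69.0 69.0
   -20 42 zmax 60.0 t -38.0 46.0
   -10 158 zmax 65.0 t -43.0 60.0
   0 148 zmax 62.0 t -45.0 59.0
   10 65 zmax 64.0 t -60.0 57.0
   50 12 zmax 15.0 t 51.0 60.0
   60 4 zmax 9.0 t -27.0 55.0
top chisel [343.8 285.3] 24.3 s -60.0 60.0
   -60 32 zmax 26.0 t -6.0 15.0
   -50 35 zmax 25.0 t -51.0 13.0
   -40 37 zmax 25.0 t -7.0 51.0
   -30 33 zmax 26.0 t -51.0 12.0
   -20 39 zmax 25.0 t -44.0 49.0
   -10 33 zmax 26.0 t -11.0 35.0
   0 34 zmax 27.0 t -10.0 8.0
   10 27 zmax 24.0 t -10.0 8.0
   20 18 zmax 15.0 t -51.0 5.0
   30 20 zmax 16.0 t -8.0 34.0
   40 20 zmax 18.0 t -34.0 39.0
   50 20 zmax 16.0 t -13.0 3.0
top animal ((641.4037475585938, 2.1066932678222656), (128.9376373291015
[... 1402 characters left out ...]

   0 30 zmax 25.0 t 4.0 25.0
   10 30 zmax 25.0 t 1.0 30.0
   20 17 zmax 20.0 t 7.0 22.0
   30 16 zmax 15.0 t 8.0 19.0
   40 14 zmax 16.0 t 8.0 22.0
   50 18 zmax 14.0 t 8.0 21.0
scene animal ((641.4946899414062, 2.7641983032226562), (120.56996154785156, 132.31103515625), 0.10566361248493195)
scene pot ((547.6227416992188, -277.7112121582031), (81.67715454101562, 145.63429260253906), 9.465851783752441)
scene tool ((547.6803588867188, 294.3895568847656), (111.04843139648438, 174.59742736816406), 8.594962120056152)
scene mug ((718.1746826171875, 179.18017578125), (72.52946472167969, 71.64332580566406), 82.44200134277344)
[[ 0.395 -0.    -0.919]
 [ 0.919 -0.001  0.395]
 [-0.001 -1.    -0.   ]]
```

Measured and consistent with the given sizes:

| Thing | Position (mm) | Yaw |
|---|---|---|
| Horse grip | (336,-277) | 30° |
| Bear grip | (414,-154) | 55° |
| Chisel grip | (333,281) | 20° |
| Animal tray | (641,2.5) | 0° |
| Pot carrier | (547,-277.5) | 9° |
| Tool tray | (548,295) | 8.5° |

Horse first, so I'll travel towards it.

```bash
cat > go.py <<'E'
import sys
from h import *
x,y,z,yaw=map(float,sys.argv[1:5])
o=ctrl.get_obs(); p=o['ee_pos']; M=R.from_rotvec(o['orientation']).as_matrix()
a=np.radians(yaw); T=np.array([[np.cos(a),0,-np.sin(a)],[np.sin(a),0,np.cos(a)],[0,-1,0]])
T=np.array([[np.cos(a),0,0],[np.sin(a),0,0],[0,-1,0]]); T[:,2]=np.cross(T[:,0],T[:,1])
rv=R.from_matrix(T@M.T).as_rotvec()
print('t',round(o['t'],2),'pos',p.round(1),'yaw',np.degrees(np.arctan2(M[1,0],M[0,0])).round(1),'tilt',np.degrees(np.arccos(-M[2,1])).round(2),'w',round(o['width'],1),'F',o['ft_force'].round(1),'q6',o['qpos'][5].round(2))
print('dp',((np.array([x,y,z])-p)/80).round(3),'turn',(rv/np.pi).round(4))
E
python3 go.py 336 -277 150 -60
```

```text
t 0.15 pos [246.5 573.9 222.1] yaw 66.8 tilt 0.07 w 87.6 F [-0.2  0.4 -0.4] q6 -0.02
dp [  1.119 -10.636  -0.901] turn [ 0.000e+00 -5.000e-04 -7.042e-01]
```

Emit:
jog_arm([
  {"dp":[0.33,-0.33,0],"turn":[0,0,-0.04],"claw":1},
  {"dp":[0.66,-0.66,0],"turn":[0,0,-0.08],"claw":1},
  {"dp":[1,-1,0],"turn":[0,0,-0.1],"claw":1},
])

```text
t: 0.4
ee_pos: [326.6, 493.1, 221.7]
orientation: [-1.469, -0.66, 0.663]
ft_force: [0.7, -0.6, -0.0]
width: 87.5
```

Emit:
jog_arm([
  {"dp":[0.5,-0.5,0],"turn":[0,0,-0.04],"claw":1},
  {"dp":[1,-1,0],"turn":[0,0,-0.08],"claw":1},
  {"dp":[1,-1,0],"turn":[0,0,-0.1],"claw":1},
])

```text
t: 0.65
ee_pos: [408.2, 410.7, 221.5]
orientation: [-1.532, -0.41, 0.413]
ft_force: [0.3, 0.1, -0.1]
width: 87.9
```

Emit:
jog_arm([
  {"dp":[0,-0.5,0],"turn":[0,0,-0.04],"claw":1},
  {"dp":[0,-1,0],"turn":[0,0,-0.08],"claw":1},
])

```text
t: 0.82
ee_pos: [409.3, 329.3, 221.1]
orientation: [-1.561, -0.215, 0.218]
ft_force: [-0.6, -1.2, 0.4]
width: 87.4
```

Emit:
jog_arm([
  {"dp":[0,-0.5,0],"turn":[0,0,-0.04],"claw":1},
  {"dp":[0,-1,0],"turn":[0,0,-0.08],"claw":1},
])

```text
t: 0.98
ee_pos: [408.9, 247.2, 220.7]
orientation: [-1.572, -0.019, 0.023]
ft_force: [1.0, -1.0, -0.2]
width: 87.7
```

Emit:
jog_arm([
  {"dp":[0,-0.5,0],"turn":[0,0,-0.04],"claw":1},
  {"dp":[0,-1,0],"turn":[0,0,-0.08],"claw":1},
])

```text
t: 1.15
ee_pos: [408.2, 165.3, 220.6]
orientation: [-1.565, 0.178, -0.173]
ft_force: [0.9, -1.5, 0.0]
width: 88.2
```

Emit:
jog_arm([
  {"dp":[0,-0.5,0],"turn":[0,0,-0.04],"claw":1},
  {"dp":[0,-1,0],"turn":[0,0,-0.08],"claw":1},
])

```text
t: 1.32
ee_pos: [407.5, 83.5, 220.6]
orientation: [-1.54, 0.373, -0.369]
ft_force: [1.2, 0.3, -0.7]
width: 87.8
```

Emit:
jog_arm([
  {"dp":[0,-0.5,0],"turn":[0,0,-0.04],"claw":1},
  {"dp":[0,-1,0],"turn":[0,0,-0.08],"claw":1},
])

```text
t: 1.48
ee_pos: [406.8, 1.6, 220.7]
orientation: [-1.496, 0.568, -0.564]
ft_force: [0.5, 1.2, 0.1]
width: 88.1
```

Emit:
jog_arm([
  {"dp":[0,-0.5,0],"turn":[0,0,-0.04],"claw":1},
  {"dp":[0,-1,0],"turn":[0,0,-0.08],"claw":1},
])

```text
t: 1.65
ee_pos: [406.2, -80.4, 220.8]
orientation: [-1.434, 0.761, -0.757]
ft_force: [1.4, 0.9, -0.2]
width: 88.0
```

```bash
python3 go.py 336 -277 150 -60
```

```text
t 1.65 pos [406.2 -80.4 220.8] yaw -55.8 tilt 0.13 w 88.0 F [ 1.4  0.9 -0.2] q6 0.75
dp [-0.877 -2.458 -0.885] turn [-0.0004 -0.0007 -0.0234]
```

Emit:
jog_arm([
  {"dp":[0,-0.4,0],"turn":[0,0,0],"claw":1},
  {"dp":[0,-0.8,0],"turn":[0,0,0],"claw":1},
  {"dp":[0,-1,0],"turn":[0,0,-0.02],"claw":1},
])

```text
t: 1.9
ee_pos: [406.0, -163.5, 221.0]
orientation: [-1.415, 0.81, -0.808]
ft_force: [0.5, 0.5, -0.4]
width: 87.7
```

Emit:
jog_arm([
  {"dp":[-0.4,-0.4,0],"turn":[0,0,0],"claw":1},
  {"dp":[-0.8,-0.8,0],"turn":[0,0,0],"claw":1},
  {"dp":[-0.88,-1,0],"turn":[0,0,0],"claw":1},
  {"dp":[-0.88,-1,0],"turn":[0,0,0],"claw":1},
])

```text
t: 2.23
ee_pos: [333.4, -246.1, 220.9]
orientation: [-1.415, 0.813, -0.811]
ft_force: [0.1, 0.5, -0.5]
width: 87.6
```

```bash
python3 go.py 336 -277 150 -60
python3 - <<'E'
from h import *
d=cam('wrist'); save(d,'wh1.png')
E
```

```text
t 2.23 pos [ 333.4 -246.1  220.9] yaw -59.7 tilt 0.12 w 87.6 F [ 0.1  0.5 -0.5] q6 0.38
dp [ 0.033 -0.386 -0.887] turn [ 0.0001 -0.0006 -0.0015]
```

View pics/wh1.png

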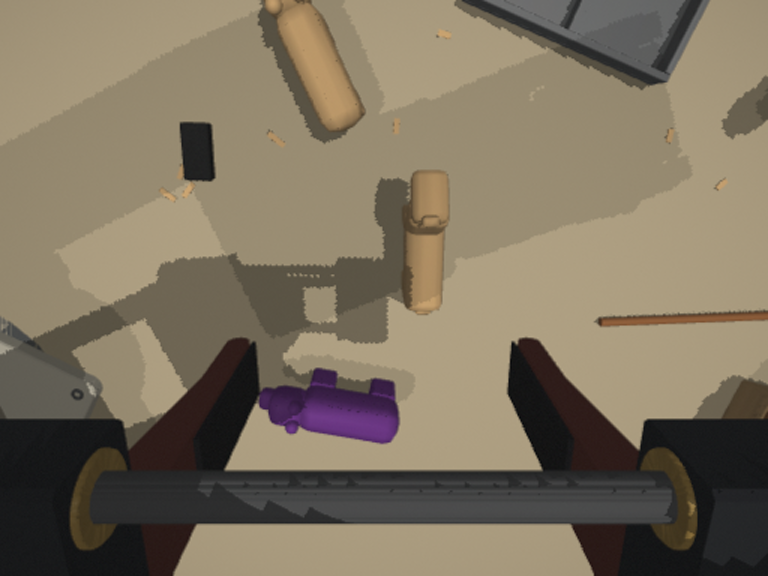

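The horse at displayed (425,245) is parallel to the finger planes, so the yaw is right. It sits to the right of centre, which matches the remaining -y shift. I'll centre on it and descend.

Emit:
jog_arm([
  {"dp":[0.03,-0.39,0],"turn":[0,0,0],"claw":1},
  {"dp":[0.03,-0.39,-0.4],"turn":[0,0,0],"claw":1},
  {"dp":[0.03,-0.39,-0.8],"turn":[0,0,0],"claw":1},
  {"dp":[0.03,-0.39,-0.88],"turn":[0,0,0],"claw":1},
  {"dp":[0.03,-0.39,-0.88],"turn":[0,0,0],"claw":1},
])

```text
t: 2.7
ee_pos: [336.0, -274.2, 148.8]
orientation: [-1.413, 0.817, -0.806]
ft_force: [-1.1, 0.5, 0.4]
width: 87.8
```

```bash
python3 go.py 336 -277 30 -60
python3 - <<'E'
from h import *
d=cam('wrist'); save(d,'wh2.png')
w=cloud(d); m=(w[...,2]>45)&(w[...,2]<66)&(np.hypot(w[...,0]-340,w[...,1]+275)<70)
q=w[m]; print(m.sum(), cv2.minAreaRect(q[:,:2].astype(np.float32)))
E
```

```text
t 2.7 pos [ 336.  -274.2  148.8] yaw -59.7 tilt 0.39 w 87.8 F [-1.1  0.5  0.4] q6 0.33
dp [ 1.000e-03 -3.500e-02 -1.486e+00] turn [-0.0013 -0.0017 -0.0016]
2162 ((335.6242370605469, -276.2977294921875), (62.9951171875, 25.849163055419922), 30.893020629882812)
```

View pics/wh2.png

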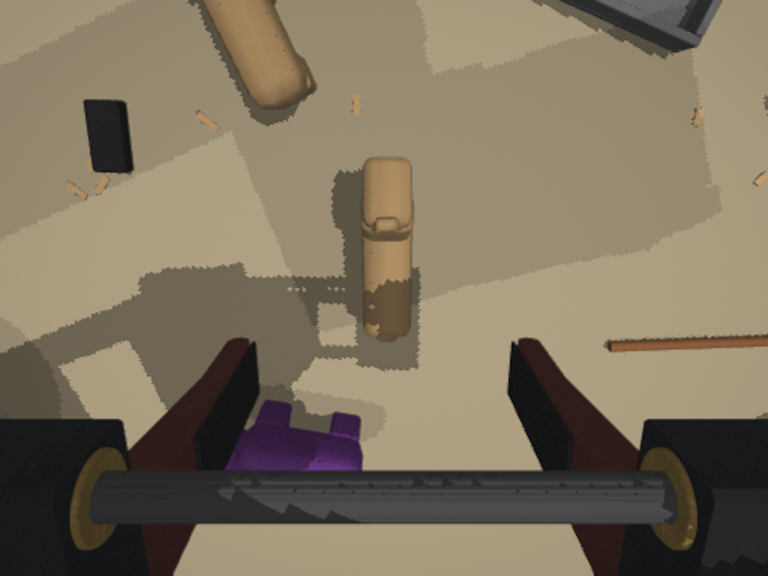

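The wrist cloud puts the trunk centre at (335.6,-276.3), yaw 30.9°, matching the plan. I'll descend and grip.

Emit:
jog_arm([
  {"dp":[0,-0.03,-0.35],"turn":[0,0,0.004],"claw":1},
  {"dp":[0,-0.03,-0.7],"turn":[0,0,0.004],"claw":1},
  {"dp":[0,-0.03,-1],"turn":[0,0,0.004],"claw":1},
  {"dp":[0,-0.03,-1],"turn":[0,0,0.004],"claw":1},
])

```text
t: 3.08
ee_pos: [336.4, -276.2, 68.7]
orientation: [-1.417, 0.807, -0.795]
ft_force: [-1.0, 0.7, 0.3]
width: 87.8
```

Emit:
jog_arm([
  {"dp":[0,0,-0.25],"turn":[0,0,0],"claw":1},
  {"dp":[0,0,-0.48],"turn":[0,0,0],"claw":1},
  {"dp":[0,0,-0.48],"turn":[0,0,0],"claw":1},
  {"dp":[0,0,-0.48],"turn":[0,0,0],"claw":0},
  {"dp":[0,0,-0.48],"turn":[0,0,0],"claw":0},
  {"dp":[0,0,-0.48],"turn":[0,0,0],"claw":0},
  {"dp":[0,0,-0.48],"turn":[0,0,0],"claw":0},
  {"dp":[0,0,-0.48],"turn":[0,0,0],"claw":0},
  {"dp":[0,0,-0.48],"turn":[0,0,0],"claw":0},
])

```text
t: 3.83
ee_pos: [336.7, -276.5, 30.9]
orientation: [-1.417, 0.806, -0.796]
ft_force: [0.1, -0.2, -0.4]
width: 51.4
```

Emit:
jog_arm([
  {"dp":[0,0,0],"turn":[0,0,0],"claw":0},
  {"dp":[0,0,0],"turn":[0,0,0],"claw":0},
  {"dp":[0,0,0],"turn":[0,0,0],"claw":0},
  {"dp":[0,0,0],"turn":[0,0,0],"claw":0},
])

```text
t: 4.17
ee_pos: [336.5, -276.4, 30.9]
orientation: [-1.417, 0.807, -0.796]
ft_force: [-0.3, -0.1, -1.3]
width: 26.0
```

```bash
python3 go.py 626 33.5 150 -90
```

```text
t 4.17 pos [ 336.5 -276.4   30.9] yaw -58.9 tilt 0.39 w 26.0 F [-0.3 -0.1 -1.3] q6 0.32
dp [3.619 3.874 1.489] turn [-0.0017 -0.0014 -0.1726]
```

Gripped at 26.0 mm wide, which is the horse's thickness. Lifting and carrying.

Emit:
jog_arm([
  {"dp":[0,0,0.2],"turn":[0,0,0],"claw":0},
  {"dp":[0,0,0.5],"turn":[0,0,0],"claw":0},
  {"dp":[0,0,0.8],"turn":[0,0,0],"claw":0},
  {"dp":[0,0,1],"turn":[0,0,0],"claw":0},
])

```text
t: 4.5
ee_pos: [336.7, -276.5, 112.3]
orientation: [-1.417, 0.806, -0.796]
ft_force: [0.7, -0.4, -1.0]
width: 25.6
```

Emit:
jog_arm([
  {"dp":[0.2,0.2,0.2],"turn":[-0.001,-0.001,-0.02],"claw":0},
  {"dp":[0.5,0.5,0.4],"turn":[-0.001,-0.001,-0.03],"claw":0},
  {"dp":[0.8,0.8,0.5],"turn":[-0.001,-0.001,-0.04],"claw":0},
  {"dp":[1,1,0.5],"turn":[-0.001,-0.001,-0.05],"claw":0},
])

```text
t: 4.83
ee_pos: [419.2, -195.7, 154.3]
orientation: [-1.366, 0.92, -0.924]
ft_force: [-0.2, -0.2, -1.3]
width: 26.1
```

Emit:
jog_arm([
  {"dp":[0.3,0.3,0],"turn":[0,0,-0.02],"claw":0},
  {"dp":[0.6,0.6,0],"turn":[0,0,-0.03],"claw":0},
  {"dp":[0.9,0.9,0],"turn":[0,0,-0.04],"claw":0},
  {"dp":[1,1,0],"turn":[0,0,-0.05],"claw":0},
])

```text
t: 5.17
ee_pos: [501.9, -113.1, 154.4]
orientation: [-1.306, 1.037, -1.043]
ft_force: [0.9, 0.0, -1.2]
width: 26.0
```

Emit:
jog_arm([
  {"dp":[0.3,0.3,0],"turn":[0,0,-0.02],"claw":0},
  {"dp":[0.6,0.6,0],"turn":[0,0,-0.03],"claw":0},
  {"dp":[0.9,0.9,0],"turn":[0,0,-0.04],"claw":0},
  {"dp":[1,1,0],"turn":[0,0,-0.05],"claw":0},
])

```text
t: 5.5
ee_pos: [584.7, -30.2, 154.3]
orientation: [-1.238, 1.153, -1.161]
ft_force: [0.5, 0.1, 0.2]
width: 25.7
```

```bash
python3 go.py 626 33.5 150 -90
```

```text
t 5.5 pos [584.7 -30.2 154.3] yaw -86.0 tilt 0.32 w 25.7 F [0.5 0.1 0.2] q6 1.43
dp [ 0.516  0.797 -0.054] turn [ 0.0003  0.0017 -0.0223]
```

Emit:
jog_arm([
  {"dp":[0.2,0.3,0],"turn":[0,0.002,-0.01],"claw":0},
  {"dp":[0.4,0.6,0],"turn":[0,0.002,-0.022],"claw":0},
  {"dp":[0.51,0.8,0],"turn":[0,0.002,-0.022],"claw":0},
  {"dp":[0.51,0.8,0],"turn":[0,0.002,-0.022],"claw":0},
  {"dp":[0.51,0.8,-0.3],"turn":[0,0.002,-0.022],"claw":0},
  {"dp":[0.51,0.8,-0.6],"turn":[0,0.002,-0.022],"claw":0},
  {"dp":[0.51,0.8,-0.8],"turn":[0,0.002,-0.022],"claw":0},
  {"dp":[0.51,0.8,-0.8],"turn":[0,0.002,-0.022],"claw":0},
])

```text
t: 6.17
ee_pos: [622.1, 33.1, 86.5]
orientation: [-1.217, 1.214, -1.205]
ft_force: [-0.6, 0.7, -1.7]
width: 25.9
```

```bash
python3 go.py 626 33.5 37 -90
python3 - <<'E'
from h import *
d=cam('top'); save(d,'t1.png',4,(160,80,320,200))
d=cam('scene'); save(d,'s1.png',4,(250,150,410,280))
E
```

```text
t 6.17 pos [622.1  33.1  86.5] yaw -89.9 tilt 0.47 w 25.9 F [-0.6  0.7 -1.7] q6 1.61
dp [ 0.049  0.005 -0.618] turn [ 0.0004 -0.0026 -0.0003]
```

View pics/s1.png

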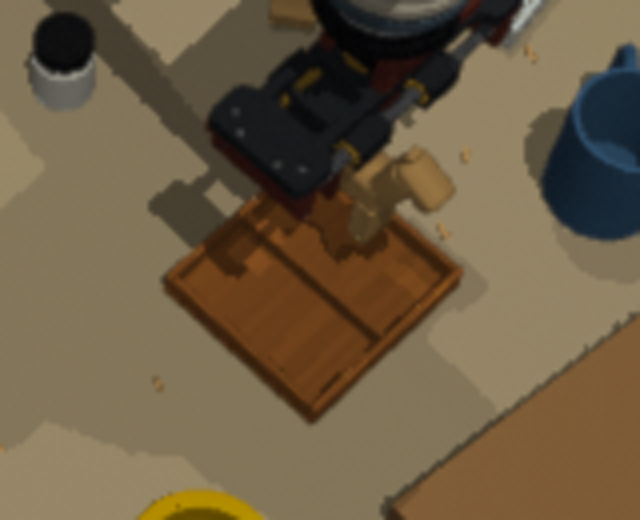

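The horse hangs above the +y bay, clear of the mug. Lowering it in.

Emit:
jog_arm([
  {"dp":[0.05,0,-0.2],"turn":[0,0,0],"claw":0},
  {"dp":[0.05,0,-0.4],"turn":[0,0,0],"claw":0},
  {"dp":[0.05,0,-0.55],"turn":[0,-0.0026,0],"claw":0},
  {"dp":[0.05,0,-0.6],"turn":[0,-0.0026,0],"claw":0},
  {"dp":[0.05,0,-0.62],"turn":[0,-0.0026,0],"claw":0},
  {"dp":[0.05,0,-0.63],"turn":[0,-0.0026,0],"claw":0},
  {"dp":[0.05,0,-0.63],"turn":[0,-0.0026,0],"claw":0},
])

```text
t: 6.85
ee_pos: [629.6, 33.1, 40.6]
orientation: [-1.205, 1.203, -1.213]
ft_force: [-0.0, 0.6, -1.3]
width: 25.9
```

Emit:
jog_arm([
  {"dp":[0,0,0],"turn":[0,0,0],"claw":0},
  {"dp":[0,0,0],"turn":[0,0,0],"claw":0},
])

```text
t: 7.02
ee_pos: [630.4, 33.1, 41.6]
orientation: [-1.204, 1.202, -1.214]
ft_force: [0.1, -0.9, 0.0]
width: 25.8
```

```bash
python3 go.py 626 33.5 36 -90
```

```text
t 7.02 pos [630.4  33.1  41.6] yaw -90.0 tilt 0.5 w 25.8 F [ 0.1 -0.9  0. ] q6 1.61
dp [-0.055  0.004 -0.07 ] turn [ 0.0003  0.0028 -0.0002]
```

Emit:
jog_arm([
  {"dp":[-0.02,0,-0.02],"turn":[0,0.0028,0],"claw":0},
  {"dp":[-0.03,0,-0.04],"turn":[0,0.0028,0],"claw":0},
  {"dp":[-0.03,0,-0.06],"turn":[0,0.0028,0],"claw":0},
  {"dp":[-0.03,0,-0.06],"turn":[0,0.0028,0],"claw":0},
  {"dp":[-0.03,0,-0.06],"turn":[0,0.0028,0],"claw":0},
])

```text
t: 7.43
ee_pos: [627.8, 33.1, 36.6]
orientation: [-1.211, 1.209, -1.209]
ft_force: [0.1, 0.3, -0.1]
width: 25.9
```

```bash
python3 go.py 628 33.5 36 -90
```

```text
t 7.43 pos [627.8  33.1  36.6] yaw -90.0 tilt 0.06 w 25.9 F [ 0.1  0.3 -0.1] q6 1.61
dp [ 0.003  0.004 -0.007] turn [ 0.0003 -0.0002 -0.0002]
```

Emit:
jog_arm([
  {"dp":[0,0,-0.01],"turn":[0,0,0],"claw":0},
  {"dp":[0,0,-0.012],"turn":[0,0,0],"claw":0},
  {"dp":[0,0,-0.012],"turn":[0,0,0],"claw":0.5},
  {"dp":[0,0,-0.012],"turn":[0,0,0],"claw":0.5},
  {"dp":[0,0,-0.012],"turn":[0,0,0],"claw":0.5},
  {"dp":[0,0,-0.012],"turn":[0,0,0],"claw":0.5},
  {"dp":[0,0,0.1],"turn":[0,0,0],"claw":0.5},
  {"dp":[0,0,0.3],"turn":[0,0,0],"claw":0.5},
  {"dp":[0,0,0.6],"turn":[0,0,0],"claw":0.5},
  {"dp":[0,0,0.9],"turn":[0,0,0],"claw":0.5},
  {"dp":[0,0,1],"turn":[0,0,0],"claw":0.5},
])

```text
t: 8.35
ee_pos: [629.8, 33.2, 120.5]
orientation: [-1.207, 1.205, -1.211]
ft_force: [0.7, 0.8, 0.9]
width: 43.8
```

```bash
python3 go.py 414 -154 160 -35
python3 - <<'E'
from h import *
d=cam('scene'); save(d,'s2.png',4,(250,150,410,280))
E
```

```text
t 8.35 pos [629.8  33.2 120.5] yaw -90.0 tilt 0.27 w 43.8 F [0.7 0.8 0.9] q6 1.61
dp [-2.697 -2.34   0.494] turn [-0.0005  0.0015  0.3054]
```

View pics/s2.png

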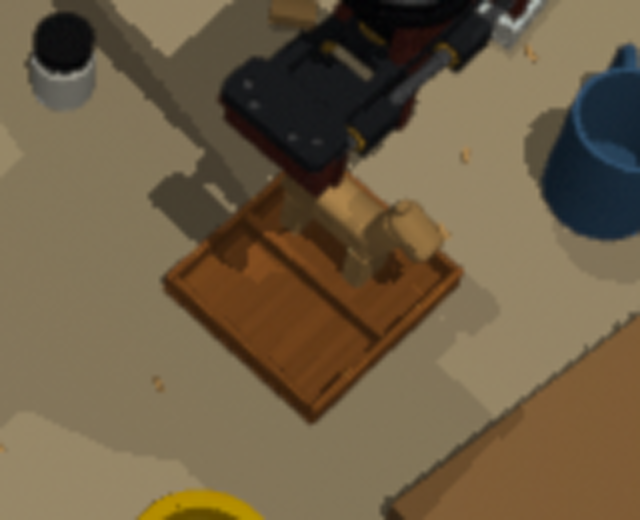

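The horse stands upright in the +y bay. Next, the bear.

Emit:
jog_arm([
  {"dp":[0,0,0.25],"turn":[0,0,0],"claw":1},
  {"dp":[0,0,0.5],"turn":[0,0.001,0.03],"claw":1},
  {"dp":[-0.3,-0.3,0.5],"turn":[0,0.001,0.06],"claw":1},
  {"dp":[-0.7,-0.7,0.5],"turn":[0,0.001,0.09],"claw":1},
  {"dp":[-1,-1,0.5],"turn":[0,0.001,0.1],"claw":1},
])

```text
t: 8.82
ee_pos: [548.5, -47.2, 160.0]
orientation: [-1.343, 0.968, -0.97]
ft_force: [-0.0, -1.0, -0.5]
width: 73.7
```

Emit:
jog_arm([
  {"dp":[-0.3,-0.3,0],"turn":[0,0,0.03],"claw":1},
  {"dp":[-0.7,-0.7,0],"turn":[0,0,0.07],"claw":1},
  {"dp":[-1,-1,0],"turn":[0,0,0.1],"claw":1},
])

```text
t: 9.07
ee_pos: [466.6, -127.9, 159.3]
orientation: [-1.445, 0.725, -0.724]
ft_force: [0.1, -0.6, -0.3]
width: 87.7
```

```bash
python3 go.py 414 -154 160 -35
```

```text
t 9.07 pos [ 466.6 -127.9  159.3] yaw -53.2 tilt 0.08 w 87.7 F [ 0.1 -0.6 -0.3] q6 0.63
dp [-0.658 -0.327  0.009] turn [-4.000e-04  1.000e-04  1.012e-01]
```

Emit:
jog_arm([
  {"dp":[-0.3,-0.15,0],"turn":[0,0,0.03],"claw":1},
  {"dp":[-0.6,-0.3,0],"turn":[0,0,0.07],"claw":1},
  {"dp":[-0.66,-0.33,0],"turn":[0,0,0.1],"claw":1},
  {"dp":[-0.66,-0.33,0],"turn":[0,0,0.1],"claw":1},
])

```text
t: 9.4
ee_pos: [411.6, -154.7, 158.6]
orientation: [-1.515, 0.482, -0.479]
ft_force: [0.4, -0.4, -0.8]
width: 87.7
```

```bash
python3 go.py 414 -154 80 -35
python3 - <<'E'
from h import *
d=cam('wrist'); save(d,'wb1.png')
w=cloud(d); m=(w[...,2]>45)&(w[...,2]<70)&(np.hypot(w[...,0]-418,w[...,1]+148)<75)
q=w[m]; print(m.sum(), cv2.minAreaRect(q[:,:2].astype(np.float32)))
E
```

```text
t 9.4 pos [ 411.6 -154.7  158.6] yaw -35.2 tilt 0.15 w 87.7 F [ 0.4 -0.4 -0.8] q6 0.22
dp [ 0.03   0.008 -0.982] turn [-0.0007 -0.0006  0.0008]
3769 ((420.9151611328125, -142.51254272460938), (102.27043151855469, 28.00789451599121), 55.188663482666016)
```

View pics/wb1.png

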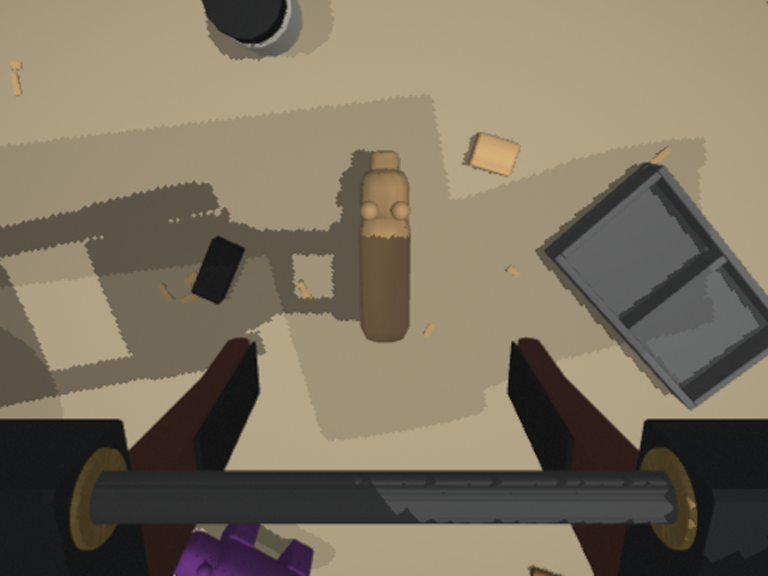

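The pale bear at displayed (385,245) is aligned and centred between the fingers. The purple one is off at the bottom. Descending and gripping.

Emit:
jog_arm([
  {"dp":[0.03,0.02,-0.4],"turn":[0,0,0],"claw":1},
  {"dp":[0.03,0.02,-0.8],"turn":[0,0,0],"claw":1},
  {"dp":[0.03,0.02,-1],"turn":[0,0,0],"claw":1},
  {"dp":[0.03,0.02,-1],"turn":[0,0,0],"claw":1},
])

```text
t: 9.78
ee_pos: [414.2, -151.7, 75.8]
orientation: [-1.514, 0.491, -0.481]
ft_force: [-0.5, 0.4, 0.6]
width: 87.8
```

Emit:
jog_arm([
  {"dp":[0,0,-0.3],"turn":[0,0,0],"claw":1},
  {"dp":[0,0,-0.58],"turn":[0,0,0],"claw":1},
  {"dp":[0,0,-0.6],"turn":[0,0,0],"claw":1},
  {"dp":[0,0,-0.6],"turn":[0,0,0],"claw":0.4},
  {"dp":[0,0,-0.6],"turn":[0,0,0],"claw":0},
  {"dp":[0,0,-0.6],"turn":[0,0,0],"claw":0},
  {"dp":[0,0,-0.6],"turn":[0,0,0],"claw":0},
  {"dp":[0,0,-0.6],"turn":[0,0,0],"claw":0},
  {"dp":[0,0,-0.6],"turn":[0,0,0],"claw":0},
  {"dp":[0,0,-0.6],"turn":[0,0,0],"claw":0},
  {"dp":[0,0,-0.6],"turn":[0,0,0],"claw":0},
  {"dp":[0,0,-0.6],"turn":[0,0,0],"claw":0},
])

```text
t: 10.78
ee_pos: [414.2, -151.7, 27.9]
orientation: [-1.514, 0.491, -0.481]
ft_force: [-0.1, 0.7, 0.7]
width: 31.4
```

```bash
python3 go.py 631 -29 150 -90
```

```text
t 10.78 pos [ 414.2 -151.7   27.9] yaw -35.5 tilt 0.38 w 31.4 F [-0.1  0.7  0.7] q6 0.24
dp [2.709 1.534 1.526] turn [-0.0019 -0.001  -0.3025]
```

Emit:
jog_arm([
  {"dp":[0,0,0],"turn":[0,0,0],"claw":0},
  {"dp":[0,0,0],"turn":[0,0,0],"claw":0},
  {"dp":[0,0,0],"turn":[0,0,0],"claw":0},
  {"dp":[0,0,0.2],"turn":[0,0,0],"claw":0},
  {"dp":[0,0,0.5],"turn":[0,0,0],"claw":0},
  {"dp":[0,0,0.8],"turn":[0,0,0],"claw":0},
  {"dp":[0,0,1],"turn":[0,0,0],"claw":0},
])

```text
t: 11.37
ee_pos: [414.4, -151.8, 109.3]
orientation: [-1.514, 0.49, -0.481]
ft_force: [0.8, -0.5, -2.0]
width: 27.9
```

Emit:
jog_arm([
  {"dp":[0.2,0.1,0.2],"turn":[-0.002,-0.001,-0.03],"claw":0},
  {"dp":[0.5,0.25,0.4],"turn":[-0.002,-0.001,-0.06],"claw":0},
  {"dp":[0.8,0.4,0.5],"turn":[-0.002,-0.001,-0.09],"claw":0},
  {"dp":[1,0.5,0.5],"turn":[-0.002,-0.001,-0.12],"claw":0},
])

```text
t: 11.7
ee_pos: [497.5, -111.3, 151.6]
orientation: [-1.427, 0.777, -0.784]
ft_force: [0.6, -0.6, -1.2]
width: 27.9
```

Emit:
jog_arm([
  {"dp":[0.3,0.1,0],"turn":[0,0,-0.03],"claw":0},
  {"dp":[0.6,0.3,0],"turn":[0,0,-0.06],"claw":0},
  {"dp":[0.9,0.4,0],"turn":[0,0,-0.09],"claw":0},
  {"dp":[1,0.5,0],"turn":[0,0,-0.12],"claw":0},
])

```text
t: 12.03
ee_pos: [580.6, -70.6, 151.7]
orientation: [-1.292, 1.065, -1.075]
ft_force: [0.8, 0.1, -1.8]
width: 28.2
```

```bash
python3 go.py 631 -29 150 -90
```

```text
t 12.03 pos [580.6 -70.6 151.7] yaw -79.2 tilt 0.34 w 28.2 F [ 0.8  0.1 -1.8] q6 1.25
dp [ 0.63   0.52  -0.021] turn [ 0.0014  0.0013 -0.0598]
```

Bear held at 28.0 mm. Moving over the -y bay.

Emit:
jog_arm([
  {"dp":[0.2,0.2,0],"turn":[0.001,0.001,-0.03],"claw":0},
  {"dp":[0.5,0.4,0],"turn":[0.001,0.001,-0.06],"claw":0},
  {"dp":[0.63,0.51,0],"turn":[0.001,0.001,-0.06],"claw":0},
  {"dp":[0.63,0.51,0],"turn":[0.001,0.001,-0.06],"claw":0},
  {"dp":[0.63,0.51,-0.3],"turn":[0.001,0.001,-0.06],"claw":0},
  {"dp":[0.63,0.51,-0.6],"turn":[0.001,0.001,-0.06],"claw":0},
  {"dp":[0.63,0.51,-0.9],"turn":[0.001,0.001,-0.06],"claw":0},
  {"dp":[0.63,0.51,-0.9],"turn":[0.001,0.001,-0.06],"claw":0},
])

```text
t: 12.7
ee_pos: [626.4, -30.1, 75.1]
orientation: [-1.217, 1.213, -1.205]
ft_force: [-0.1, -0.4, -1.6]
width: 27.9
```

```bash
python3 go.py 631 -29.5 34 -90
```

```text
t 12.7 pos [626.4 -30.1  75.1] yaw -89.9 tilt 0.47 w 27.9 F [-0.1 -0.4 -1.6] q6 1.5
dp [ 0.058  0.008 -0.513] turn [ 0.0003 -0.0026 -0.0006]
```

Emit:
jog_arm([
  {"dp":[0.05,0,-0.2],"turn":[0,-0.001,0],"claw":0},
  {"dp":[0.05,0,-0.35],"turn":[0,-0.001,0],"claw":0},
  {"dp":[0.05,0,-0.42],"turn":[0,-0.001,0],"claw":0},
  {"dp":[0.05,0,-0.45],"turn":[0,-0.001,0],"claw":0},
  {"dp":[0.05,0,-0.47],"turn":[0,-0.001,0],"claw":0},
  {"dp":[0.05,0,-0.47],"turn":[0,-0.001,0],"claw":0},
])

```text
t: 13.2
ee_pos: [630.7, -30.3, 38.1]
orientation: [-1.214, 1.21, -1.206]
ft_force: [0.7, -0.5, -0.6]
width: 27.8
```

```bash
python3 go.py 631 -29.5 33 -90
```

```text
t 13.2 pos [630.7 -30.3  38.1] yaw -89.9 tilt 0.25 w 27.8 F [ 0.7 -0.5 -0.6] q6 1.5
dp [ 0.004  0.01  -0.063] turn [ 0.0003 -0.0013 -0.0006]
```

Emit:
jog_arm([
  {"dp":[0,0,-0.03],"turn":[0,-0.0008,0],"claw":0},
  {"dp":[0,0,-0.05],"turn":[0,-0.0008,0],"claw":0},
  {"dp":[0,0,-0.065],"turn":[0,-0.0008,0],"claw":0},
  {"dp":[0,0,-0.065],"turn":[0,-0.0008,0],"claw":0},
  {"dp":[0,0,-0.065],"turn":[0,-0.0008,0],"claw":0},
])

```text
t: 13.62
ee_pos: [630.8, -30.3, 33.0]
orientation: [-1.212, 1.208, -1.208]
ft_force: [1.2, 1.0, -0.7]
width: 27.9
```

```bash
python3 go.py 631 -29.5 33 -90
```

```text
t 13.62 pos [630.8 -30.3  33. ] yaw -89.9 tilt 0.11 w 27.9 F [ 1.2  1.  -0.7] q6 1.5
dp [0.003 0.009 0.   ] turn [ 0.0003 -0.0005 -0.0007]
```

Emit:
jog_arm([
  {"dp":[0,0,-0.005],"turn":[0,0,0],"claw":0},
  {"dp":[0,0,-0.005],"turn":[0,0,0],"claw":0.5},
  {"dp":[0,0,-0.005],"turn":[0,0,0],"claw":0.5},
  {"dp":[0,0,-0.005],"turn":[0,0,0],"claw":0.5},
  {"dp":[0,0,-0.005],"turn":[0,0,0],"claw":0.5},
  {"dp":[0,0,-0.005],"turn":[0,0,0],"claw":0.5},
  {"dp":[0,0,0.1],"turn":[0,0,0],"claw":0.5},
  {"dp":[0,0,0.3],"turn":[0,0,0],"claw":0.5},
  {"dp":[0,0,0.6],"turn":[0,0,0],"claw":0.5},
  {"dp":[0,0,0.9],"turn":[0,0,0],"claw":0.5},
  {"dp":[0,0,1],"turn":[0,0,0],"claw":0.5},
])

```text
t: 14.53
ee_pos: [632.8, -30.4, 116.8]
orientation: [-1.209, 1.204, -1.21]
ft_force: [-0.3, 0.6, 0.6]
width: 43.9
```

Emit:
jog_arm([
  {"dp":[0,0,0.4],"turn":[0,0,0],"claw":0.7},
  {"dp":[-0.3,0,0.6],"turn":[0,0,0],"claw":1},
  {"dp":[-0.6,0.2,0.6],"turn":[0,0,0],"claw":1},
  {"dp":[-1,0.5,0.6],"turn":[0,0,0],"claw":1},
])

```text
t: 14.87
ee_pos: [554.1, 8.7, 166.3]
orientation: [-1.204, 1.203, -1.214]
ft_force: [-0.5, 1.1, -0.3]
width: 67.1
```

```bash
python3 go.py 413 160 160 -90
python3 - <<'E'
from h import *
d=cam('scene'); save(d,'s3.png',1.5)
for n in('top','scene'):
    d=cam(n); w=cloud(d)
    for nm,c,r,h in(('slim',(413,160),25,60),('stout',(436,-6),30,45)):
        q=w[(np.hypot(w[...,0]-c[0],w[...,1]-c[1])<r)&(w[...,2]>h)]
        if len(q)>5: print(n,nm,len(q),cv2.minEnclosingCircle(q[:,:2].astype(np.float32)),q.mean(0).round(1))
E
```

```text
t 14.87 pos [554.1   8.7 166.3] yaw -90.0 tilt 0.47 w 67.1 F [-0.5  1.1 -0.3] q6 1.57
dp [-1.763  1.891 -0.079] turn [0.0005 0.0026 0.    ]
top stout 1565 ((435.97125244140625, -6.001514911651611), 29.983013153076172) [434.7  -6.3 624. ]
scene stout 185 ((436.67303466796875, -5.623068809509277), 19.933330535888672) [438.2  -6.9  53.5]
```

View pics/s3.png

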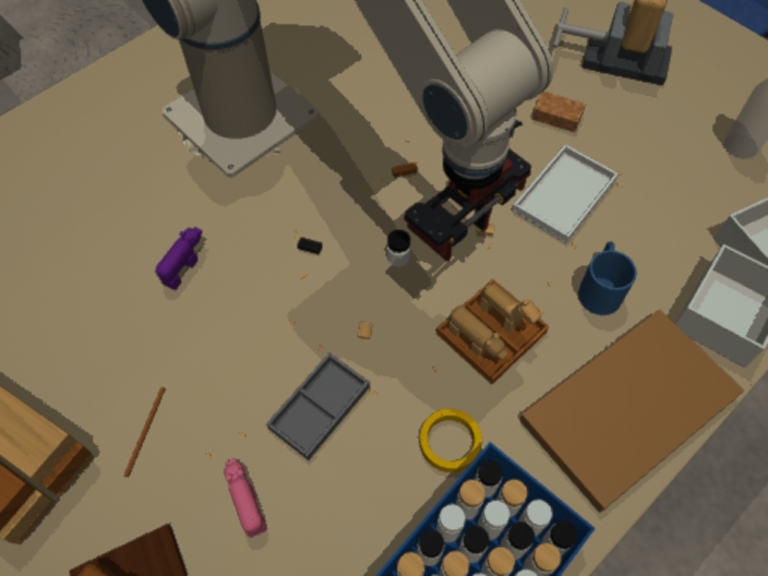

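Both animals stand in their own bays (displayed (475,333) and (508,300)) and the mug is untouched. Pots next: the slim one at (413,160), gripped with jaw yaw 9° so it lines up with the carrier.

Emit:
jog_arm([
  {"dp":[-0.3,0.3,0],"turn":[0,0.002,0.04],"claw":1},
  {"dp":[-0.6,0.6,0],"turn":[0,0.002,0.08],"claw":1},
  {"dp":[-0.88,0.95,0],"turn":[0,0.002,0.12],"claw":1},
  {"dp":[-0.88,0.95,0],"turn":[0,0.002,0.16],"claw":1},
  {"dp":[-0.88,0.95,0],"turn":[0,0.002,0.2],"claw":1},
  {"dp":[-0.88,0.95,0],"turn":[0,0.002,0.24],"claw":1},
  {"dp":[-0.88,0.95,0],"turn":[0,0.002,0.28],"claw":1},
])

```text
t: 15.6
ee_pos: [481.4, 86.7, 164.9]
orientation: [-1.506, 0.539, -0.537]
ft_force: [0.3, -0.2, -0.1]
width: 88.3
```

Emit:
jog_arm([
  {"dp":[-0.3,0.3,0],"turn":[0,0,0.04],"claw":1},
  {"dp":[-0.6,0.6,0],"turn":[0,0,0.08],"claw":1},
  {"dp":[-0.88,0.95,0],"turn":[0,0,0.12],"claw":1},
  {"dp":[-0.88,0.95,0],"turn":[0,0,0.16],"claw":1},
  {"dp":[-0.88,0.95,0],"turn":[0,0,0.2],"claw":1},
  {"dp":[-0.88,0.95,0],"turn":[0,0,0.24],"claw":1},
  {"dp":[-0.88,0.95,0],"turn":[0,0,0.27],"claw":1},
])

```text
t: 16.18
ee_pos: [412.2, 163.1, 165.0]
orientation: [-1.569, -0.133, 0.131]
ft_force: [0.1, -0.8, 0.6]
width: 87.7
```

```bash
python3 go.py 413 160 100 9;  python3 - <<'E'
from h import *
d=cam('wrist'); save(d,'wp1.png')
w=cloud(d)
q=w[(np.hypot(w[...,0]-413,w[...,1]-160)<28)&(w[...,2]>50)&(w[...,2]<85)]
print(len(q),cv2.minEnclosingCircle(q[:,:2].astype(np.float32)),np.percentile(q[:,2],95))
E
```

```text
t 16.18 pos [412.2 163.1 165. ] yaw 9.6 tilt 0.16 w 87.7 F [ 0.1 -0.8  0.6] q6 0.19
dp [ 0.01  -0.039 -0.812] turn [ 0.0008  0.0004 -0.0034]
1178 ((413.5443420410156, 163.46580505371094), 14.638309478759766) 73.29763552309
```

View pics/wp1.png

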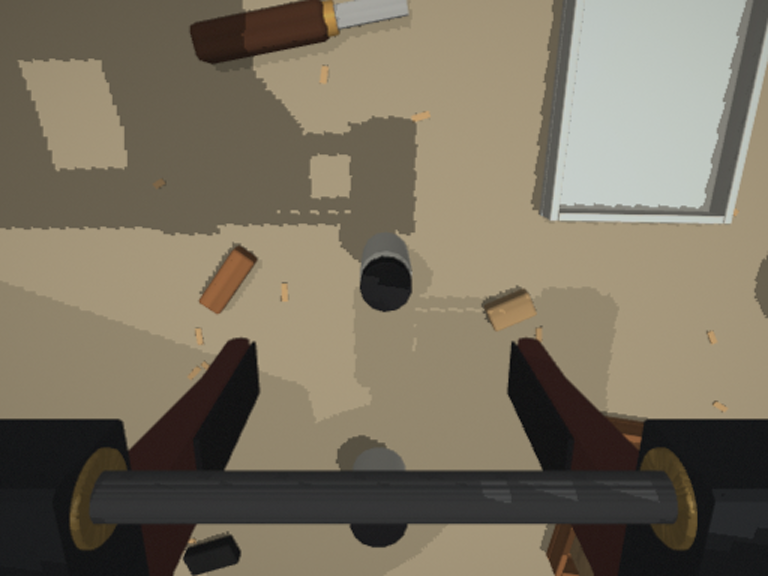

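The slim pot at displayed (386,280) is centred between the fingers. The views agree to 3 mm, so I'll use (413,161.5). Descending.

Emit:
jog_arm([
  {"dp":[0.01,-0.02,-0.4],"turn":[0.001,0,-0.003],"claw":1},
  {"dp":[0.01,-0.02,-0.8],"turn":[0.001,0,-0.003],"claw":1},
  {"dp":[0.01,-0.02,-1],"turn":[0.001,0,-0.003],"claw":1},
  {"dp":[0.01,-0.02,-1],"turn":[0.001,0,-0.003],"claw":1},
])

```text
t: 16.57
ee_pos: [411.9, 160.5, 82.1]
orientation: [-1.568, -0.123, 0.129]
ft_force: [-0.6, -0.6, 0.1]
width: 87.7
```

Emit:
jog_arm([
  {"dp":[0,0,-0.3],"turn":[0,0,0],"claw":1},
  {"dp":[0,0,-0.6],"turn":[0,0,0],"claw":0.9},
  {"dp":[0,0,-0.67],"turn":[0,0,0],"claw":0.7},
  {"dp":[0,0,-0.67],"turn":[0,0,0],"claw":0.4},
  {"dp":[0,0,-0.67],"turn":[0,0,0],"claw":0},
  {"dp":[0,0,-0.67],"turn":[0,0,0],"claw":0},
  {"dp":[0,0,-0.67],"turn":[0,0,0],"claw":0},
  {"dp":[0,0,-0.67],"turn":[0,0,0],"claw":0},
  {"dp":[0,0,-0.67],"turn":[0,0,0],"claw":0},
  {"dp":[0,0,-0.67],"turn":[0,0,0],"claw":0},
  {"dp":[0,0,-0.67],"turn":[0,0,0],"claw":0},
  {"dp":[0,0,-0.67],"turn":[0,0,0],"claw":0},
])

```text
t: 17.57
ee_pos: [412.2, 160.7, 28.8]
orientation: [-1.568, -0.124, 0.129]
ft_force: [0.7, -0.7, 4.6]
width: 29.9
```

Emit:
jog_arm([
  {"dp":[0,0,0],"turn":[0,0,0],"claw":0},
  {"dp":[0,0,0],"turn":[0,0,0],"claw":0},
  {"dp":[0,0,0],"turn":[0,0,0],"claw":0},
])

```text
t: 17.82
ee_pos: [412.2, 160.7, 28.9]
orientation: [-1.568, -0.124, 0.129]
ft_force: [0.5, 0.5, 3.3]
width: 29.6
```

```bash
python3 go.py 552 -312 150 9
```

```text
t 17.82 pos [412.2 160.7  28.9] yaw 9.2 tilt 0.19 w 29.6 F [0.5 0.5 3.3] q6 0.18
dp [ 1.747 -5.909  1.514] turn [ 0.0003 -0.001  -0.0011]
```

Slim pot held at 30 mm. Carrying it to the -y bay at (553,-312).

Emit:
jog_arm([
  {"dp":[0,0,0.2],"turn":[0,0,0],"claw":0},
  {"dp":[0,0,0.5],"turn":[0,0,0],"claw":0},
  {"dp":[0,0,0.8],"turn":[0,0,0],"claw":0},
  {"dp":[0,0,1],"turn":[0,0,0],"claw":0},
])

```text
t: 18.15
ee_pos: [412.3, 160.7, 110.2]
orientation: [-1.568, -0.124, 0.128]
ft_force: [1.3, 0.2, 0.4]
width: 29.9
```

Emit:
jog_arm([
  {"dp":[0.1,-0.3,0.2],"turn":[0,0,0],"claw":0},
  {"dp":[0.2,-0.6,0.4],"turn":[0,0,0],"claw":0},
  {"dp":[0.3,-0.9,0.5],"turn":[0,0,0],"claw":0},
  {"dp":[0.3,-1,0.5],"turn":[0,0,0],"claw":0},
])

```text
t: 18.48
ee_pos: [438.4, 79.0, 151.9]
orientation: [-1.568, -0.126, 0.124]
ft_force: [1.4, -0.0, 0.0]
width: 29.5
```

Emit:
jog_arm([
  {"dp":[0.1,-0.3,0],"turn":[0,0,0],"claw":0},
  {"dp":[0.2,-0.6,0],"turn":[0,0,0],"claw":0},
  {"dp":[0.3,-0.9,0],"turn":[0,0,0],"claw":0},
  {"dp":[0.3,-1,0],"turn":[0,0,0],"claw":0},
])

```text
t: 18.82
ee_pos: [463.0, -2.8, 151.3]
orientation: [-1.568, -0.125, 0.123]
ft_force: [0.5, 0.3, -0.6]
width: 29.5
```

Emit:
jog_arm([
  {"dp":[0.1,-0.3,0],"turn":[0,0,0],"claw":0},
  {"dp":[0.2,-0.6,0],"turn":[0,0,0],"claw":0},
  {"dp":[0.3,-0.9,0],"turn":[0,0,0],"claw":0},
  {"dp":[0.3,-1,0],"turn":[0,0,0],"claw":0},
])

```text
t: 19.15
ee_pos: [487.8, -84.4, 150.8]
orientation: [-1.569, -0.124, 0.122]
ft_force: [-0.3, -1.0, -0.6]
width: 29.5
```

Emit:
jog_arm([
  {"dp":[0.1,-0.3,0],"turn":[0,0,0],"claw":0},
  {"dp":[0.2,-0.6,0],"turn":[0,0,0],"claw":0},
  {"dp":[0.3,-0.9,0],"turn":[0,0,0],"claw":0},
  {"dp":[0.3,-1,0],"turn":[0,0,0],"claw":0},
])

```text
t: 19.48
ee_pos: [512.6, -165.7, 150.3]
orientation: [-1.569, -0.123, 0.12]
ft_force: [0.6, 0.3, -0.9]
width: 29.6
```

Emit:
jog_arm([
  {"dp":[0.1,-0.3,0],"turn":[0,0,0],"claw":0},
  {"dp":[0.2,-0.6,0],"turn":[0,0,0],"claw":0},
  {"dp":[0.3,-0.9,0],"turn":[0,0,0],"claw":0},
  {"dp":[0.3,-1,0],"turn":[0,0,0],"claw":0},
])

```text
t: 19.82
ee_pos: [537.2, -246.8, 149.9]
orientation: [-1.569, -0.122, 0.119]
ft_force: [0.8, -1.3, 0.2]
width: 29.8
```

```bash
python3 go.py 553 -312 150 9
```

```text
t 19.82 pos [ 537.2 -246.8  149.9] yaw 8.8 tilt 0.16 w 29.8 F [ 0.8 -1.3  0.2] q6 -0.6
dp [ 0.197 -0.815  0.001] turn [0.0005 0.0007 0.0011]
```

Emit:
jog_arm([
  {"dp":[0.1,-0.4,0],"turn":[0,0,0],"claw":0},
  {"dp":[0.2,-0.8,0],"turn":[0,0,0],"claw":0},
  {"dp":[0.2,-0.81,0],"turn":[0,0,0],"claw":0},
  {"dp":[0.2,-0.81,-0.3],"turn":[0,0,0],"claw":0},
  {"dp":[0.2,-0.81,-0.6],"turn":[0,0,0],"claw":0},
  {"dp":[0.2,-0.81,-0.9],"turn":[0,0,0],"claw":0},
  {"dp":[0.2,-0.81,-0.9],"turn":[0,0,0],"claw":0},
])

```text
t: 20.4
ee_pos: [549.5, -307.8, 73.1]
orientation: [-1.563, -0.117, 0.125]
ft_force: [-0.3, 0.7, -0.8]
width: 29.6
```

```bash
python3 go.py 553 -312 34.5 9
python3 - <<'E'
from h import *
d=cam('scene'); save(d,'s4.png',4,(150,190,310,320))
E
```

```text
t 20.4 pos [ 549.5 -307.8   73.1] yaw 8.8 tilt 0.39 w 29.6 F [-0.3  0.7 -0.8] q6 -0.68
dp [ 0.044 -0.052 -0.483] turn [-0.0011 -0.0018  0.001 ]
```

View pics/s4.png

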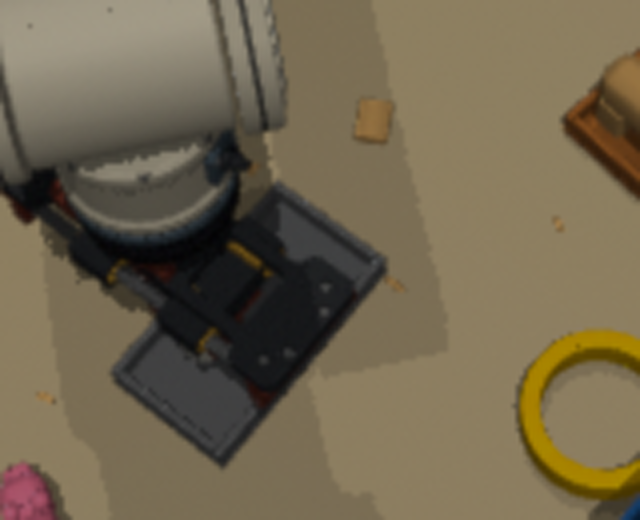

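The gripper hides the pot here, so I'll trust the measured coordinates, which agree with the bay within 5 mm. Lowering.

Emit:
jog_arm([
  {"dp":[0.03,-0.05,-0.15],"turn":[-0.001,-0.001,0],"claw":0},
  {"dp":[0.03,-0.05,-0.3],"turn":[-0.001,-0.001,0],"claw":0},
  {"dp":[0.03,-0.05,-0.4],"turn":[-0.001,-0.001,0],"claw":0},
  {"dp":[0.03,-0.05,-0.44],"turn":[-0.001,-0.001,0],"claw":0},
  {"dp":[0.03,-0.05,-0.44],"turn":[-0.001,-0.001,0],"claw":0},
])

```text
t: 20.87
ee_pos: [552.7, -312.3, 39.3]
orientation: [-1.568, -0.12, 0.122]
ft_force: [0.1, -0.4, 0.0]
width: 29.7
```

```bash
python3 go.py 553 -312 34 9
```

```text
t 20.87 pos [ 552.7 -312.3   39.3] yaw 8.8 tilt 0.09 w 29.7 F [ 0.1 -0.4  0. ] q6 -0.69
dp [ 0.004  0.004 -0.066] turn [ 0.0001 -0.0005  0.0009]
```

Emit:
jog_arm([
  {"dp":[0,0,-0.03],"turn":[0,0,0],"claw":0},
  {"dp":[0,0,-0.05],"turn":[0,0,0],"claw":0},
  {"dp":[0,0,-0.068],"turn":[0,0,0],"claw":0},
  {"dp":[0,0,-0.068],"turn":[0,0,0],"claw":0},
  {"dp":[0,0,-0.068],"turn":[0,0,0],"claw":0},
])

```text
t: 21.28
ee_pos: [552.8, -312.4, 34.1]
orientation: [-1.568, -0.12, 0.122]
ft_force: [0.4, 0.1, -0.7]
width: 29.7
```

```bash
python3 go.py 553 -312 34 9
```

```text
t 21.28 pos [ 552.8 -312.4   34.1] yaw 8.8 tilt 0.08 w 29.7 F [ 0.4  0.1 -0.7] q6 -0.69
dp [ 0.002  0.005 -0.001] turn [ 0.0001 -0.0004  0.001 ]
```

Emit:
jog_arm([
  {"dp":[0,0,-0.006],"turn":[0,0,0],"claw":0},
  {"dp":[0,0,-0.006],"turn":[0,0,0],"claw":0.6},
  {"dp":[0,0,-0.006],"turn":[0,0,0],"claw":0.6},
  {"dp":[0,0,-0.006],"turn":[0,0,0],"claw":0.6},
  {"dp":[0,0,-0.006],"turn":[0,0,0],"claw":0.6},
  {"dp":[0,0,-0.006],"turn":[0,0,0],"claw":0.6},
  {"dp":[0,0,0.1],"turn":[0,0,0],"claw":0.6},
  {"dp":[0,0,0.3],"turn":[0,0,0],"claw":0.6},
  {"dp":[0,0,0.6],"turn":[0,0,0],"claw":0.6},
  {"dp":[0,0,0.9],"turn":[0,0,0],"claw":0.6},
  {"dp":[0,0,1],"turn":[0,0,0],"claw":0.6},
])

```text
t: 22.2
ee_pos: [554.6, -313.5, 118.0]
orientation: [-1.571, -0.123, 0.119]
ft_force: [0.9, 0.0, -0.3]
width: 52.7
```

Emit:
jog_arm([
  {"dp":[0,0.2,0.3],"turn":[0,0,0],"claw":1},
  {"dp":[-0.2,0.5,0.5],"turn":[0,0,0],"claw":1},
  {"dp":[-0.3,0.8,0.5],"turn":[0,0,0],"claw":1},
  {"dp":[-0.4,1,0.5],"turn":[0,0,0],"claw":1},
])

```text
t: 22.53
ee_pos: [522.3, -232.1, 159.0]
orientation: [-1.571, -0.124, 0.118]
ft_force: [0.6, 0.7, -0.7]
width: 76.1
```

Emit:
jog_arm([
  {"dp":[-0.1,0.3,0],"turn":[0,0,0],"claw":1},
  {"dp":[-0.2,0.6,0],"turn":[0,0,0],"claw":1},
  {"dp":[-0.3,0.9,0],"turn":[0,0,0],"claw":1},
  {"dp":[-0.4,1,0],"turn":[0,0,0],"claw":1},
])

```text
t: 22.87
ee_pos: [489.2, -149.7, 158.9]
orientation: [-1.57, -0.125, 0.119]
ft_force: [1.0, 0.1, 0.6]
width: 87.6
```

Emit:
jog_arm([
  {"dp":[-0.1,0.3,0],"turn":[0,0,0],"claw":1},
  {"dp":[-0.2,0.6,0],"turn":[0,0,0],"claw":1},
  {"dp":[-0.3,0.9,0],"turn":[0,0,0],"claw":1},
  {"dp":[-0.4,1,0],"turn":[0,0,0],"claw":1},
])

```text
t: 23.2
ee_pos: [456.3, -68.1, 158.8]
orientation: [-1.57, -0.126, 0.121]
ft_force: [0.7, -0.5, 0.9]
width: 87.7
```

```bash
python3 go.py 437 -6 160 9
python3 - <<'E'
from h import *
d=cam('scene'); save(d,'s5.png',1.5)
E
```

```text
t 23.2 pos [456.3 -68.1 158.8] yaw 9.0 tilt 0.24 w 87.7 F [ 0.7 -0.5  0.9] q6 -0.33
dp [-0.241  0.776  0.015] turn [0.0008 0.0011 0.0001]
```

View pics/s5.png

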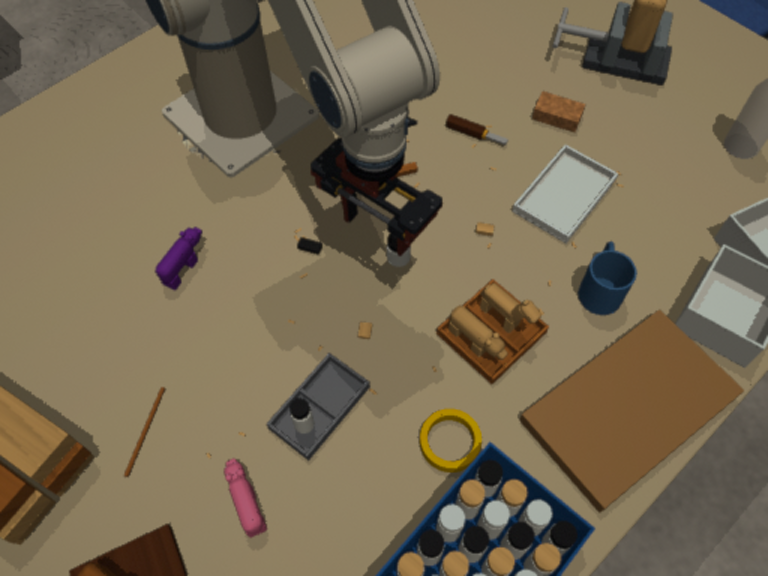

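The slim pot stands upright in the -y bay at displayed (300,418). Next, the stout pot at (436.5,-5.5).

Emit:
jog_arm([
  {"dp":[-0.1,0.3,0],"turn":[0,0,0],"claw":1},
  {"dp":[-0.2,0.6,0],"turn":[0,0,0],"claw":1},
  {"dp":[-0.245,0.78,0],"turn":[0.001,0.001,0],"claw":1},
  {"dp":[-0.245,0.78,0],"turn":[0.001,0.001,0],"claw":1},
  {"dp":[-0.245,0.78,-0.3],"turn":[0.001,0.001,0],"claw":1},
  {"dp":[-0.245,0.78,-0.6],"turn":[0.001,0.001,0],"claw":1},
  {"dp":[-0.245,0.78,-0.9],"turn":[0.001,0.001,0],"claw":1},
  {"dp":[-0.245,0.78,-0.9],"turn":[0.001,0.001,0],"claw":1},
])

```text
t: 23.92
ee_pos: [433.4, -6.6, 83.5]
orientation: [-1.566, -0.118, 0.129]
ft_force: [-1.3, 0.4, -0.2]
width: 88.0
```

```bash
python3 go.py 436.5 -5.5 24 9
python3 - <<'E'
from h import *
d=cam('wrist'); save(d,'wq1.png')
E
```

```text
t 23.92 pos [433.4  -6.6  83.5] yaw 9.0 tilt 0.39 w 88.0 F [-1.3  0.4 -0.2] q6 -0.2
dp [ 0.039  0.014 -0.744] turn [-0.0003 -0.0021 -0.    ]
```

View pics/wq1.png

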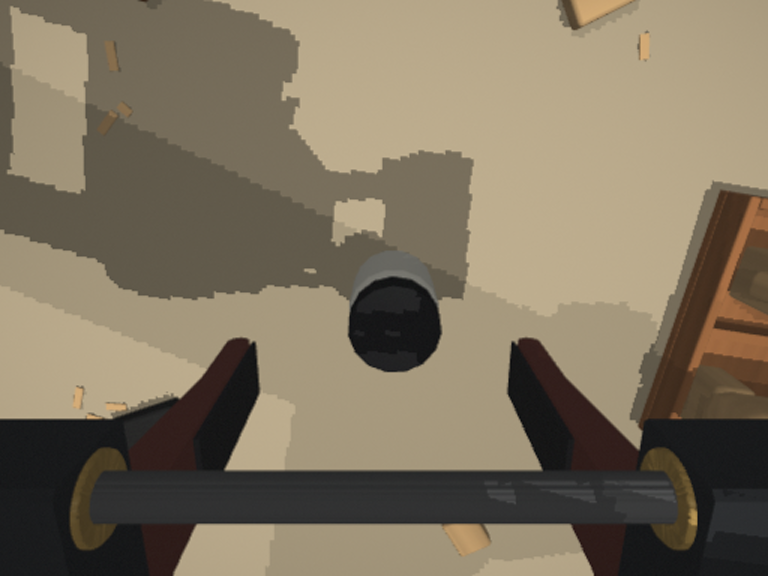

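Centred to within the 3 mm x correction. Descend and grip.

Emit:
jog_arm([
  {"dp":[0.03,0.01,-0.3],"turn":[0,-0.001,0],"claw":1},
  {"dp":[0.03,0.01,-0.6],"turn":[0,-0.001,0],"claw":0.9},
  {"dp":[0.03,0.01,-0.73],"turn":[0,-0.001,0],"claw":0.8},
  {"dp":[0.03,0.01,-0.73],"turn":[0,-0.001,0],"claw":0.6},
  {"dp":[0.03,0.01,-0.73],"turn":[0,-0.001,0],"claw":0},
  {"dp":[0.03,0.01,-0.73],"turn":[0,-0.001,0],"claw":0},
  {"dp":[0.03,0.01,-0.73],"turn":[0,-0.001,0],"claw":0},
  {"dp":[0.03,0.01,-0.73],"turn":[0,-0.001,0],"claw":0},
  {"dp":[0.03,0.01,-0.73],"turn":[0,-0.001,0],"claw":0},
  {"dp":[0.03,0.01,-0.73],"turn":[0,-0.001,0],"claw":0},
])

```text
t: 24.8
ee_pos: [437.2, -5.7, 27.5]
orientation: [-1.566, -0.123, 0.124]
ft_force: [-0.8, -0.4, 7.8]
width: 38.7
```

Emit:
jog_arm([
  {"dp":[0,0,0],"turn":[0,0,0],"claw":0},
  {"dp":[0,0,0],"turn":[0,0,0],"claw":0},
  {"dp":[0,0,0],"turn":[0,0,0],"claw":0},
  {"dp":[0,0,0],"turn":[0,0,0],"claw":0},
])

```text
t: 25.13
ee_pos: [437.1, -5.7, 27.5]
orientation: [-1.566, -0.123, 0.124]
ft_force: [0.1, -0.3, 2.2]
width: 39.1
```

```bash
python3 go.py 541.6 -243 150 9
```

```text
t 25.13 pos [437.1  -5.7  27.5] yaw 9.0 tilt 0.07 w 39.1 F [ 0.1 -0.3  2.2] q6 -0.2
dp [ 1.306 -2.966  1.531] turn [-0.0003 -0.0003 -0.    ]
```

Emit:
jog_arm([
  {"dp":[0,0,0.2],"turn":[0,0,0],"claw":0},
  {"dp":[0,0,0.5],"turn":[0,0,0],"claw":0},
  {"dp":[0,0,0.8],"turn":[0,0,0],"claw":0},
  {"dp":[0,0,1],"turn":[0,0,0],"claw":0},
])

```text
t: 25.47
ee_pos: [437.3, -5.7, 108.9]
orientation: [-1.566, -0.123, 0.124]
ft_force: [-0.1, -0.0, 0.3]
width: 38.6
```

Emit:
jog_arm([
  {"dp":[0.1,-0.3,0.2],"turn":[0,0,0],"claw":0},
  {"dp":[0.25,-0.6,0.4],"turn":[0,0,0],"claw":0},
  {"dp":[0.4,-0.9,0.5],"turn":[0,0,0],"claw":0},
  {"dp":[0.43,-1,0.5],"turn":[0,0,0],"claw":0},
])

```text
t: 25.8
ee_pos: [474.9, -88.3, 151.1]
orientation: [-1.569, -0.127, 0.118]
ft_force: [0.9, -0.6, -1.4]
width: 38.9
```

Emit:
jog_arm([
  {"dp":[0.1,-0.3,0],"turn":[0,0,0],"claw":0},
  {"dp":[0.25,-0.6,0],"turn":[0,0,0],"claw":0},
  {"dp":[0.4,-0.9,0],"turn":[0,0,0],"claw":0},
  {"dp":[0.43,-1,0],"turn":[0,0,0],"claw":0},
])

```text
t: 26.13
ee_pos: [510.5, -170.4, 150.6]
orientation: [-1.569, -0.126, 0.117]
ft_force: [0.8, -0.1, -0.7]
width: 39.1
```

```bash
python3 go.py 541.6 -243 150 9
```

```text
t 26.13 pos [ 510.5 -170.4  150.6] yaw 8.9 tilt 0.36 w 39.1 F [ 0.8 -0.1 -0.7] q6 -0.5
dp [ 0.389 -0.907 -0.008] turn [0.0004 0.002  0.0008]
```

Emit:
jog_arm([
  {"dp":[0.1,-0.3,0],"turn":[0,0.002,0],"claw":0},
  {"dp":[0.25,-0.6,0],"turn":[0,0.002,0],"claw":0},
  {"dp":[0.39,-0.9,0],"turn":[0,0.002,0],"claw":0},
  {"dp":[0.39,-0.9,0],"turn":[0,0.002,0],"claw":0},
  {"dp":[0.39,-0.9,-0.3],"turn":[0,0.002,0],"claw":0},
  {"dp":[0.39,-0.9,-0.6],"turn":[0,0.001,0],"claw":0},
  {"dp":[0.39,-0.9,-0.9],"turn":[0,0.001,0],"claw":0},
  {"dp":[0.39,-0.9,-0.95],"turn":[0,0.001,0],"claw":0},
])

```text
t: 26.8
ee_pos: [538.0, -239.7, 70.3]
orientation: [-1.565, -0.118, 0.125]
ft_force: [-1.0, 0.6, -1.9]
width: 38.5
```

```bash
python3 go.py 541.6 -243 32.5 9
```

```text
t 26.8 pos [ 538.  -239.7   70.3] yaw 8.9 tilt 0.29 w 38.5 F [-1.   0.6 -1.9] q6 -0.59
dp [ 0.045 -0.041 -0.472] turn [-0.0008 -0.0014  0.0008]
```

Emit:
jog_arm([
  {"dp":[0.03,-0.03,-0.15],"turn":[-0.0005,-0.001,0],"claw":0},
  {"dp":[0.03,-0.03,-0.3],"turn":[-0.0005,-0.001,0],"claw":0},
  {"dp":[0.03,-0.03,-0.4],"turn":[-0.0005,-0.001,0],"claw":0},
  {"dp":[0.03,-0.03,-0.43],"turn":[-0.0005,-0.001,0],"claw":0},
  {"dp":[0.03,-0.03,-0.43],"turn":[-0.0005,-0.001,0],"claw":0},
])

```text
t: 27.22
ee_pos: [540.0, -241.7, 35.6]
orientation: [-1.566, -0.12, 0.123]
ft_force: [0.6, -0.1, -0.3]
width: 38.9
```

```bash
python3 go.py 541.6 -243 32.5 9
```

```text
t 27.22 pos [ 540.  -241.7   35.6] yaw 8.9 tilt 0.15 w 38.9 F [ 0.6 -0.1 -0.3] q6 -0.6
dp [ 0.019 -0.016 -0.038] turn [-0.0004 -0.0007  0.0007]
```

Emit:
jog_arm([
  {"dp":[0.02,-0.02,-0.02],"turn":[0,0,0],"claw":0},
  {"dp":[0.02,-0.02,-0.04],"turn":[0,0,0],"claw":0},
  {"dp":[0.02,-0.02,-0.042],"turn":[0,0,0],"claw":0},
  {"dp":[0.02,-0.02,-0.042],"turn":[0,0,0],"claw":0},
  {"dp":[0.02,-0.02,-0.042],"turn":[0,0,0],"claw":0.7},
  {"dp":[0.02,-0.02,-0.042],"turn":[0,0,0],"claw":0.7},
  {"dp":[0.02,-0.02,-0.042],"turn":[0,0,0],"claw":0.7},
  {"dp":[0.02,-0.02,-0.042],"turn":[0,0,0],"claw":0.7},
  {"dp":[0.02,-0.02,-0.042],"turn":[0,0,0],"claw":0.7},
])

```text
t: 27.97
ee_pos: [541.7, -243.3, 32.3]
orientation: [-1.566, -0.12, 0.123]
ft_force: [1.1, -0.3, 0.8]
width: 61.2
```

Emit:
jog_arm([
  {"dp":[0,0,0.1],"turn":[0,0,0],"claw":0.7},
  {"dp":[0,0,0.3],"turn":[0,0,0],"claw":0.7},
  {"dp":[0,0,0.6],"turn":[0,0,0],"claw":0.7},
  {"dp":[0,0,0.9],"turn":[0,0,0],"claw":0.7},
  {"dp":[0,0,1],"turn":[0,0,0],"claw":0.7},
])

```text
t: 28.38
ee_pos: [543.4, -244.1, 115.9]
orientation: [-1.568, -0.123, 0.12]
ft_force: [0.6, 0.2, -0.7]
width: 61.5
```

Emit:
jog_arm([
  {"dp":[0,0.2,0.3],"turn":[0,0,0],"claw":1},
  {"dp":[-0.2,0.5,0.5],"turn":[0,0,0],"claw":1},
  {"dp":[-0.3,0.8,0.5],"turn":[0,0,0],"claw":1},
  {"dp":[-0.4,1,0.5],"turn":[0,0,0],"claw":1},
])

```text
t: 28.72
ee_pos: [511.1, -162.8, 156.9]
orientation: [-1.569, -0.125, 0.118]
ft_force: [-0.6, 0.6, -0.6]
width: 84.8
```

Emit:
jog_arm([
  {"dp":[-0.2,0.3,0],"turn":[0,0,0],"claw":1},
  {"dp":[-0.4,0.6,0],"turn":[0,0,0],"claw":1},
  {"dp":[-0.6,0.9,0],"turn":[0,0,0],"claw":1},
  {"dp":[-0.7,1,0],"turn":[0,0,0],"claw":1},
])

```text
t: 29.05
ee_pos: [452.5, -80.6, 156.5]
orientation: [-1.568, -0.124, 0.121]
ft_force: [-0.7, 0.2, -0.0]
width: 87.7
```

```bash
python3 go.py 333 281 160 -70
python3 - <<'E'
from h import *
d=cam('scene'); save(d,'s6.png',4,(150,190,310,320))
E
```

```text
t 29.05 pos [452.5 -80.6 156.5] yaw 8.9 tilt 0.1 w 87.7 F [-0.7  0.2 -0. ] q6 -0.36
dp [-1.494  4.52   0.043] turn [ 5.000e-04  4.000e-04 -4.385e-01]
```

View pics/s6.png

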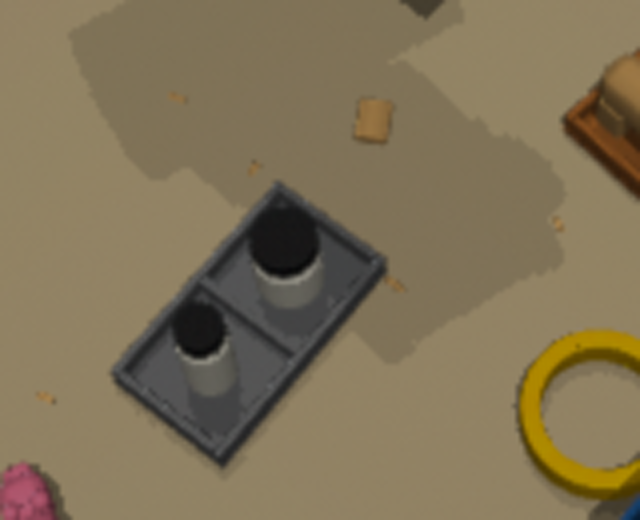

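Both pots stand upright, one in each bay. Last is the chisel, picked with jaw yaw -70° and then turned +78.5° for the tool tray.

Emit:
jog_arm([
  {"dp":[0,0.4,0],"turn":[0,0,-0.03],"claw":1},
  {"dp":[0,0.8,0],"turn":[0,0,-0.06],"claw":1},
  {"dp":[0,1,0],"turn":[0,0,-0.1],"claw":1},
])

```text
t: 29.35
ee_pos: [452.6, 0.8, 156.7]
orientation: [-1.567, 0.125, -0.128]
ft_force: [-0.6, -0.1, 0.1]
width: 87.7
```

Emit:
jog_arm([
  {"dp":[0,0.4,0],"turn":[0,0,-0.03],"claw":1},
  {"dp":[0,0.8,0],"turn":[0,0,-0.06],"claw":1},
  {"dp":[0,1,0],"turn":[0,0,-0.1],"claw":1},
])

```text
t: 29.6
ee_pos: [453.8, 82.7, 156.9]
orientation: [-1.538, 0.373, -0.378]
ft_force: [-0.9, 0.2, 0.0]
width: 87.8
```

Emit:
jog_arm([
  {"dp":[-0.1,0.4,0],"turn":[0,0,-0.03],"claw":1},
  {"dp":[-0.3,0.8,0],"turn":[0,0,-0.06],"claw":1},
  {"dp":[-0.5,1,0],"turn":[0,0,-0.1],"claw":1},
])

```text
t: 29.85
ee_pos: [415.2, 165.0, 157.1]
orientation: [-1.478, 0.619, -0.626]
ft_force: [0.4, 0.2, -0.1]
width: 87.8
```

Emit:
jog_arm([
  {"dp":[-0.1,0.4,0],"turn":[0,0,-0.03],"claw":1},
  {"dp":[-0.3,0.8,0],"turn":[0,0,-0.06],"claw":1},
  {"dp":[-0.5,1,0],"turn":[0,0,-0.1],"claw":1},
])

```text
t: 30.1
ee_pos: [376.7, 247.9, 157.6]
orientation: [-1.387, 0.861, -0.871]
ft_force: [-0.2, 0.5, -0.2]
width: 87.9
```

```bash
python3 go.py 333 281 130 -70
```

```text
t 30.1 pos [376.7 247.9 157.6] yaw -63.8 tilt 0.41 w 87.9 F [-0.2  0.5 -0.2] q6 1.68
dp [-0.546  0.414 -0.345] turn [ 0.0001  0.0023 -0.0342]
```

Emit:
jog_arm([
  {"dp":[-0.3,0.2,0],"turn":[0,0.002,-0.02],"claw":1},
  {"dp":[-0.54,0.41,0],"turn":[0,0.002,-0.034],"claw":1},
  {"dp":[-0.54,0.41,0],"turn":[0,0.002,-0.034],"claw":1},
  {"dp":[-0.54,0.41,0],"turn":[0,0.002,-0.034],"claw":1},
])

```text
t: 30.43
ee_pos: [333.9, 281.4, 157.6]
orientation: [-1.355, 0.944, -0.947]
ft_force: [0.3, -0.2, 0.2]
width: 88.0
```

```bash
python3 go.py 333 281 80 -70
python3 - <<'E'
from h import *
d=cam('wrist'); save(d,'wc1.png')
w=cloud(d); m=(w[...,2]>15)&(w[...,2]<30)&(np.hypot(w[...,0]-338,w[...,1]-283)<70)
k,l,st,ce=cv2.connectedComponentsWithStats(m.astype(np.uint8)); i=1+np.argmax(st[1:,4]); q=w[l==i]
print(len(q), cv2.minAreaRect(q[:,:2].astype(np.float32)))
E
```

```text
t 30.43 pos [333.9 281.4 157.6] yaw -69.8 tilt 0.09 w 88.0 F [ 0.3 -0.2  0.2] q6 1.89
dp [-0.011 -0.005 -0.971] turn [ 0.0001  0.0005 -0.0011]
1760 ((326.6158142089844, 280.7954406738281), (78.26856994628906, 19.959003448486328), 19.759258270263672)
```

View pics/wc1.png

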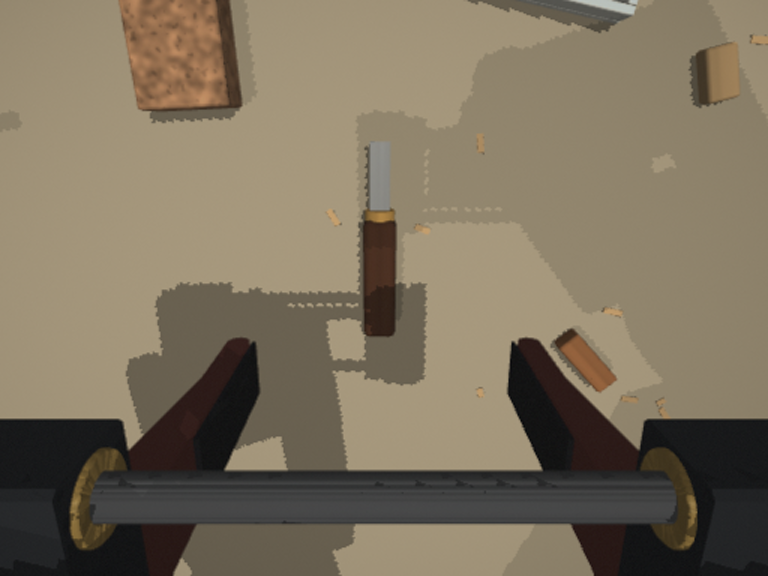

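The chisel is centred and parallel (handle displayed (379,275), cloud yaw 19.8°). Grip point estimates average to (334.5,282.5). Descending in steps, as the tips must end about 2–3 mm above the table.

Emit:
jog_arm([
  {"dp":[0.01,0.01,-0.4],"turn":[0,0,0],"claw":1},
  {"dp":[0.01,0.01,-0.8],"turn":[0,0,0],"claw":0.9},
  {"dp":[0.01,0.01,-1],"turn":[0,0,0],"claw":0.8},
  {"dp":[0.01,0.01,-1],"turn":[0,0,0],"claw":0.7},
])

```text
t: 30.82
ee_pos: [334.8, 279.7, 74.9]
orientation: [-1.359, 0.948, -0.948]
ft_force: [-0.4, -0.6, 0.4]
width: 71.6
```

Emit:
jog_arm([
  {"dp":[0,0,-0.3],"turn":[0,0,0],"claw":0.6},
  {"dp":[0,0,-0.6],"turn":[0,0,0],"claw":0.6},
  {"dp":[0,0,-0.75],"turn":[0,0,0],"claw":0.6},
  {"dp":[0,0,-0.75],"turn":[0,0,0],"claw":0.6},
  {"dp":[0,0,-0.75],"turn":[0,0,0],"claw":0.6},
])

```text
t: 31.23
ee_pos: [335.8, 279.5, 15.3]
orientation: [-1.359, 0.948, -0.949]
ft_force: [0.0, 0.8, 0.3]
width: 53.0
```

```bash
python3 go.py 334.5 282.5 2.5 -70
```

```text
t 31.23 pos [335.8 279.5  15.3] yaw -70.0 tilt 0.25 w 53.0 F [0.  0.8 0.3] q6 1.89
dp [-0.016  0.037 -0.16 ] turn [ 0.0012 -0.0007 -0.0002]
```

Emit:
jog_arm([
  {"dp":[0,0.03,-0.05],"turn":[0.001,0,0],"claw":0.6},
  {"dp":[0,0.035,-0.1],"turn":[0.001,0,0],"claw":0.6},
  {"dp":[0,0.035,-0.15],"turn":[0.001,0,0],"claw":0.6},
  {"dp":[0,0.035,-0.155],"turn":[0.001,0,0],"claw":0.6},
])

```text
t: 31.57
ee_pos: [336.0, 282.4, 2.9]
orientation: [-1.356, 0.949, -0.947]
ft_force: [0.1, -0.2, -0.3]
width: 52.7
```

```bash
python3 go.py 334.5 282.5 2.5 -70
```

```text
t 31.57 pos [336.  282.4   2.9] yaw -70.0 tilt 0.11 w 52.7 F [ 0.1 -0.2 -0.3] q6 1.89
dp [-0.018  0.001 -0.005] turn [ 0.0001 -0.0006 -0.0002]
```

Emit:
jog_arm([
  {"dp":[0,0,0],"turn":[0,0,0],"claw":0},
  {"dp":[0,0,0],"turn":[0,0,0],"claw":0},
  {"dp":[0,0,0],"turn":[0,0,0],"claw":0},
  {"dp":[0,0,0],"turn":[0,0,0],"claw":0},
  {"dp":[0,0,0],"turn":[0,0,0],"claw":0},
  {"dp":[0,0,0],"turn":[0,0,0],"claw":0},
  {"dp":[0,0,0],"turn":[0,0,0],"claw":0},
  {"dp":[0,0,0],"turn":[0,0,0],"claw":0},
  {"dp":[0,0,0],"turn":[0,0,0],"claw":0},
  {"dp":[0,0,0.15],"turn":[0,0,0],"claw":0},
  {"dp":[0,0,0.3],"turn":[0,0,0],"claw":0},
  {"dp":[0,0,0.4],"turn":[0,0,0],"claw":0},
])

```text
t: 32.57
ee_pos: [336.0, 282.4, 35.5]
orientation: [-1.356, 0.949, -0.947]
ft_force: [0.5, -0.6, -1.0]
width: 19.6
```

```bash
python3 go.py 549.5 283 100 8.5
python3 - <<'E'
from h import *
d=cam('scene'); save(d,'s7.png',4,(270,50,420,180))
E
```

```text
t 32.57 pos [336.  282.4  35.5] yaw -70.0 tilt 0.11 w 19.6 F [ 0.5 -0.6 -1. ] q6 1.89
dp [2.669 0.008 0.807] turn [ 5.000e-04 -4.000e-04  4.359e-01]
```

View pics/s7.png

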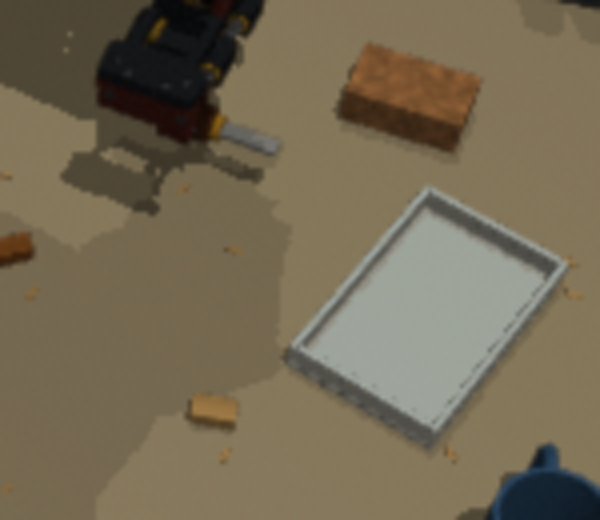

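Chisel held at 19.6 mm, lifting level. Carrying it with the turn.

Emit:
jog_arm([
  {"dp":[0,0,0.3],"turn":[0,0,0.02],"claw":0},
  {"dp":[0.2,0,0.6],"turn":[0,0,0.05],"claw":0},
  {"dp":[0.5,0,0.8],"turn":[0,0,0.08],"claw":0},
  {"dp":[0.8,0,0.8],"turn":[0,0,0.11],"claw":0},
  {"dp":[1,0,0.8],"turn":[0,0,0.14],"claw":0},
])

```text
t: 33.03
ee_pos: [419.3, 283.6, 101.8]
orientation: [-1.48, 0.606, -0.608]
ft_force: [0.2, 0.1, -1.0]
width: 20.0
```

Emit:
jog_arm([
  {"dp":[0.2,0,0],"turn":[0,0,0.03],"claw":0},
  {"dp":[0.4,0,0],"turn":[0,0,0.06],"claw":0},
  {"dp":[0.6,0,0],"turn":[0,0,0.09],"claw":0},
  {"dp":[0.8,0,0],"turn":[0,0,0.12],"claw":0},
  {"dp":[1,0,0],"turn":[0,0,0.15],"claw":0},
])

```text
t: 33.45
ee_pos: [499.9, 283.4, 101.4]
orientation: [-1.554, 0.236, -0.236]
ft_force: [0.2, 0.0, -0.6]
width: 19.8
```

```bash
python3 go.py 549.5 283 100 8.5
```

```text
t 33.45 pos [499.9 283.4 101.4] yaw -17.2 tilt 0.21 w 19.8 F [ 0.2  0.  -0.6] q6 0.79
dp [ 0.62  -0.005 -0.017] turn [-0.0012 -0.      0.143 ]
```

Emit:
jog_arm([
  {"dp":[0.2,0,0],"turn":[-0.001,0,0.03],"claw":0},
  {"dp":[0.4,0,0],"turn":[-0.001,0,0.06],"claw":0},
  {"dp":[0.6,0,0],"turn":[-0.001,0,0.09],"claw":0},
  {"dp":[0.62,0,0],"turn":[-0.001,0,0.12],"claw":0},
  {"dp":[0.62,0,0],"turn":[-0.001,0,0.143],"claw":0},
  {"dp":[0.62,0,0],"turn":[-0.001,0,0.143],"claw":0},
  {"dp":[0.62,0,-0.3],"turn":[-0.001,0,0.143],"claw":0},
  {"dp":[0.62,0,-0.6],"turn":[-0.001,0,0.143],"claw":0},
  {"dp":[0.62,0,-0.6],"turn":[-0.001,0,0.143],"claw":0},
])

```text
t: 34.2
ee_pos: [546.4, 281.9, 49.3]
orientation: [-1.57, -0.11, 0.12]
ft_force: [-0.5, -0.8, -1.5]
width: 19.7
```

```bash
python3 go.py 549.5 283 8.5 8.5
python3 - <<'E'
from h import *
d=cam('scene'); save(d,'s8.png',4,(270,50,420,180))
E
```

```text
t 34.2 pos [546.4 281.9  49.3] yaw 8.4 tilt 0.4 w 19.7 F [-0.5 -0.8 -1.5] q6 0.31
dp [ 0.038  0.013 -0.51 ] turn [ 0.0008 -0.002   0.0007]
```

View pics/s8.png

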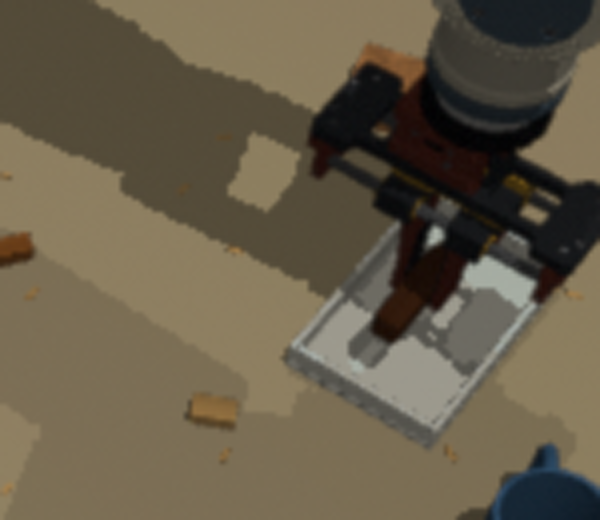

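The chisel hangs along the tray's long side, inside the walls. Lowering in steps.

Emit:
jog_arm([
  {"dp":[0.03,0.01,-0.15],"turn":[0.0005,-0.001,0],"claw":0},
  {"dp":[0.03,0.01,-0.3],"turn":[0.0005,-0.001,0],"claw":0},
  {"dp":[0.03,0.01,-0.4],"turn":[0.0005,-0.001,0],"claw":0},
  {"dp":[0.03,0.01,-0.45],"turn":[0.0005,-0.001,0],"claw":0},
  {"dp":[0.03,0.01,-0.45],"turn":[0.0005,-0.001,0],"claw":0},
])

```text
t: 34.67
ee_pos: [549.1, 282.9, 14.0]
orientation: [-1.569, -0.112, 0.118]
ft_force: [-0.1, 0.1, -1.2]
width: 19.6
```

```bash
python3 go.py 549.5 283 8.2 8.5
```

```text
t 34.67 pos [549.1 282.9  14. ] yaw 8.4 tilt 0.21 w 19.6 F [-0.1  0.1 -1.2] q6 0.31
dp [ 0.005  0.002 -0.072] turn [ 0.0004 -0.0011  0.0006]
```

Emit:
jog_arm([
  {"dp":[0,0,-0.03],"turn":[0.0003,-0.0008,0],"claw":0},
  {"dp":[0,0,-0.05],"turn":[0.0003,-0.0008,0],"claw":0},
  {"dp":[0,0,-0.07],"turn":[0.0003,-0.0008,0],"claw":0},
  {"dp":[0,0,-0.072],"turn":[0.0003,-0.0008,0],"claw":0},
  {"dp":[0,0,-0.072],"turn":[0.0003,-0.0008,0],"claw":0},
])

```text
t: 35.08
ee_pos: [549.2, 282.9, 8.4]
orientation: [-1.568, -0.115, 0.116]
ft_force: [0.1, 0.2, -0.4]
width: 19.7
```

```bash
python3 go.py 549.5 283 7.9 8.5
```

```text
t 35.08 pos [549.2 282.9   8.4] yaw 8.4 tilt 0.04 w 19.7 F [ 0.1  0.2 -0.4] q6 0.31
dp [ 0.004  0.001 -0.006] turn [ 0.     -0.0002  0.0006]
```

Emit:
jog_arm([
  {"dp":[0,0,-0.006],"turn":[0,0,0],"claw":0},
  {"dp":[0,0,-0.006],"turn":[0,0,0],"claw":0.5},
  {"dp":[0,0,-0.006],"turn":[0,0,0],"claw":0.5},
  {"dp":[0,0,-0.006],"turn":[0,0,0],"claw":0.5},
  {"dp":[0,0,-0.006],"turn":[0,0,0],"claw":0.5},
  {"dp":[0,0,-0.006],"turn":[0,0,0],"claw":0.5},
  {"dp":[0,0,-0.006],"turn":[0,0,0],"claw":0.5},
  {"dp":[0,0,0.1],"turn":[0,0,0],"claw":0.5},
  {"dp":[0,0,0.3],"turn":[0,0,0],"claw":0.5},
  {"dp":[0,0,0.6],"turn":[0,0,0],"claw":0.5},
  {"dp":[0,0,0.9],"turn":[0,0,0],"claw":0.5},
  {"dp":[0,0,1],"turn":[0,0,0],"claw":0.5},
])

```text
t: 36.08
ee_pos: [551.0, 283.8, 92.1]
orientation: [-1.566, -0.118, 0.112]
ft_force: [0.8, 0.2, -0.2]
width: 44.0
```

Emit:
jog_arm([
  {"dp":[-0.3,0,0.3],"turn":[0,0,0],"claw":0.5},
  {"dp":[-0.6,0,0.6],"turn":[0,0,0],"claw":0.5},
  {"dp":[-0.9,0,0.9],"turn":[0,0,0],"claw":0.5},
  {"dp":[-1,0,1],"turn":[0,0,0],"claw":0.5},
])

```text
t: 36.42
ee_pos: [469.3, 284.0, 174.7]
orientation: [-1.565, -0.12, 0.111]
ft_force: [0.5, -0.9, 0.9]
width: 44.2
```

Emit:
jog_arm([
  {"dp":[-0.3,0.1,0.3],"turn":[0,0,0],"claw":0.5},
  {"dp":[-0.6,0.2,0.6],"turn":[0,0,0],"claw":0.5},
  {"dp":[-0.9,0.3,0.6],"turn":[0,0,0],"claw":0.5},
  {"dp":[-1,0.3,0.6],"turn":[0,0,0],"claw":0.5},
  {"dp":[-1,0.3,0.6],"turn":[0,0,0],"claw":0.5},
  {"dp":[-1,0.3,0.6],"turn":[0,0,0],"claw":0.5},
])

```text
t: 36.92
ee_pos: [389.5, 307.9, 222.1]
orientation: [-1.565, -0.12, 0.112]
ft_force: [0.1, 0.1, -1.1]
width: 43.7
```

Run:
```python
from h import *
o=ctrl.get_obs(); print(o['t'],o['ee_pos'].round(),np.abs(o['qvel']).max())
d=cam('scene'); save(d,'s9.png'); e=cam('top'); save(e,'t9.png')
for n,d in(('s',d),('t',e)):
    w=cloud(d); z=w[...,2]
    def sel(c,r,a,b): return w[(np.hypot(w[...,0]-c[0],w[...,1]-c[1])<r)&(z>a)&(z<b)]
    q=sel((718,180),60,75,95); print(n,'mug',len(q),cv2.minEnclosingCircle(q[:,:2].astype(np.float32)) if len(q)>5 else '')
    for nm,c,r,a in(('slim',(553,-312),28,60),('stout',(541,-243),28,45),('horse',(641,33),28,40),('bear',(641,-30),28,40)):
        q=sel(c,r,a,130); print(n,nm,len(q),q.mean(0).round(1) if len(q) else '',np.percentile(q[:,2],97).round(1) if len(q) else '')
```

```text
36.9167 [389. 308. 222.] 0.01840449478011109
s mug 238 ((718.80712890625, 179.2749786376953), 37.60220718383789)
s slim 158 [ 555.1 -312.8   74. ] 79.3
s stout 248 [ 542.8 -243.9   58.4] 62.7
s horse 281 [641.1  26.2  62.5] 93.8
s bear 298 [641.6 -35.7  57.7] 65.4
t mug 184 ((714.450927734375, 186.55352783203125), 42.71200942993164)
t slim 98 [ 551.7 -310.9   75.4] 79.7
t stout 168 [ 539.3 -241.9   59.8] 63.8
t horse 230 [643.6  30.5  70.5] 99.3
t bear 199 [641.  -32.1  60.7] 67.0
```

View pics/s9.png

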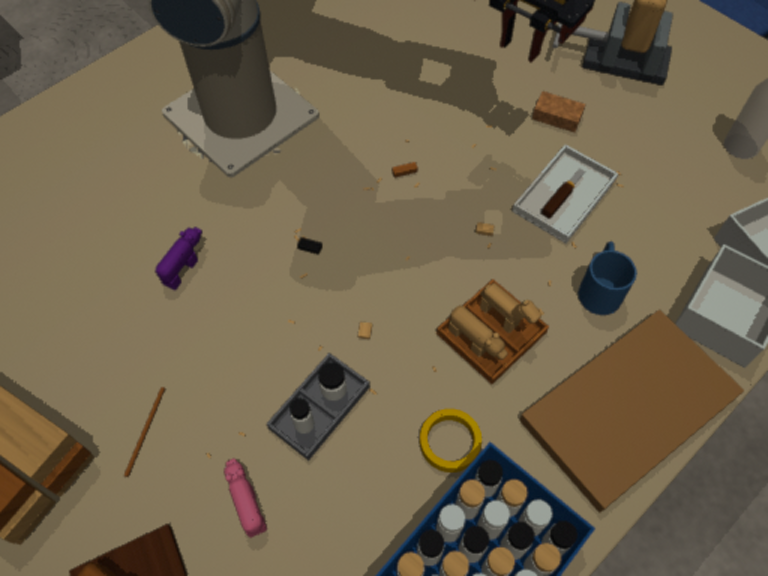

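View pics/t9.png

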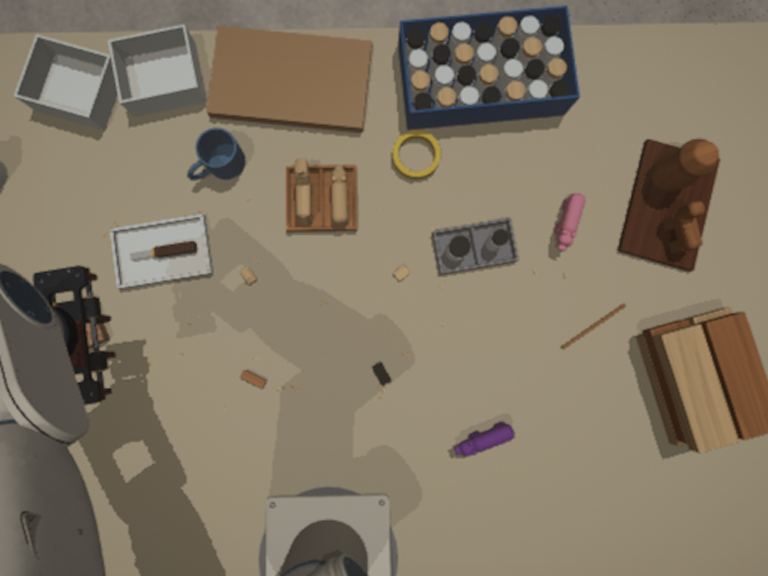

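Both views show all five things in place, with the mug at the same pixels (217,152) as at the start. Handing in.

```bash
python3 -c "
from workcell import ctrl
print(ctrl.close_job())"
```

```text
the job is handed in; nothing more can be done
None
```

I sorted all five things in the order asked and handed the job in at about 37 s; the hand-in reports no verdict.

- **Animals:** the horse stands in the +y bay of the animal tray and the bear in the -y bay.
- **Pots:** the slim pot stands in the -y bay of the pot carrier and the stout pot in the +y bay.
- **Chisel:** it lies flat along the long side of the white tool tray.

**Last checks:** after I withdrew the arm, both fixed cameras showed everything upright or flat inside its own compartment. Measured heights fit objects resting on the 5 mm floors: slim pot about 79 mm, stout pot about 63 mm, horse 94–99 mm, bear about 66 mm. The readings I took showed wrist force under 8 N.

**Disagreements:**
- **Mug:** the scene camera still has it at (719,179) against (718,179) at the start. The top camera's final circle fit gave (714,187), because that mask took in the handle. Its picture shows the mug where it was.
- **Wrist camera:** it differed from the fixed cameras by 3–5 mm on the bear, slim pot and chisel, so I used values in between.

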